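# Turn a tray of junction boxes over with a second tray

## Task

The junction boxes in the loaded tray must lie with their flat mounting backs upward in the other tray, ready for gluing: put the empty tray rim to rim on the loaded one as a cap, turn the two over together without letting them topple, and set the pair down flat on the rubber mat. Then lift the original tray off and set it down flat on the mat beside the filled one. Spill nothing, drop nothing, and leave the multimeter, mouse and tape roll where they are.

Things in the scene. Friction and masses are not known exactly. Their poses are not given: they have to be found in the camera images.
- mat: dark rubber bench mat, 400 (x) by 580 (y) by 3 mm, fixed flat on the bench; origin at the centre of its underside, so its top is 3 mm above the origin; z up. Everything of the task starts on it.
- loaded_tray_mid (a point): centre (half-way up) of the loaded tray: plain white moulded tray 112 (x) by 58 (y) by 20 mm high, walls 4 mm thick, loose, about 90 g. A finger rail, 8 mm high and 3 mm proud, runs under the rim along both long sides: 64 mm over the rails. x axis along its length, y across, z from base to rim (up at the start). It holds three loose junction boxes, 120 g in all, that stand 8 mm above its flat rim.
- empty_tray_mid (a point): centre (half-way up) of the empty tray: the same kind of tray with the same axes, lying rim down on the mat at the start (z axis down), its ribbed underside up. As a cap it is held by its weight alone: the flat rims have no catch. The capped pair is 40 mm thick, seam half-way, its rails flush and meeting at the seam: fingers closed across the 64 mm there hold both.
- jbox0_mid (a point): centre (half-way up) of a black solar junction box, 29 (x, along the tray) by 45 (y) by 20 mm (z), loose, about 40 g, in the -x end pocket of the loaded tray. The 29 by 45 is its 3 mm mounting flange; body and lid are 25 by 37. z points from the flat back to the lid: lid up at the start; z must point down at the end.
- jbox1_mid (a point): centre (half-way up) of a black solar junction box, 29 (x, along the tray) by 45 (y) by 20 mm (z), loose, about 40 g, in the middle pocket of the loaded tray. The 29 by 45 is its 3 mm mounting flange; body and lid are 25 by 37. z points from the flat back to the lid: lid up at the start; z must point down at the end.
- jbox2_mid (a point): centre (half-way up) of a black solar junction box, 29 (x, along the tray) by 45 (y) by 20 mm (z), loose, about 40 g, in the +x end pocket of the loaded tray. The 29 by 45 is its 3 mm mounting flange; body and lid are 25 by 37. z points from the flat back to the lid: lid up at the start; z must point down at the end.
- loaded_tray: the loaded tray's own origin, centre of its underside (axes as at its centre). Inner floor 8 mm above the underside; pockets 12 mm deep: two 3 mm dividers across the length make three pockets of about 33 (x) by 50 (y) mm. Capped, the boxes have 4 mm of play in height and cannot turn over inside.
- empty_tray: the empty tray's own origin, centre of its underside (axes as at its centre); pockets as in the loaded tray, mirror-matching when capped. The closed pair stands by itself on a short end (112 mm tall, 40 mm deep) if set down upright.
- jbox0: origin of junction box 0, at the centre of its flat mounting back
- jbox1: origin of junction box 1, at the centre of its flat mounting back
- jbox2: origin of junction box 2, at the centre of its flat mounting back
- multimeter: handheld multimeter, black and grey, 150 (x) by 76 by 44 mm, lying on the bench; origin at the centre of its underside. Leave alone.
- mouse: black computer mouse, 104 (x) by 58 by 32 mm, on the bench; origin at the centre of its underside. Leave alone.
- tape_roll: roll of amber tape, 96 mm across, 25 mm high, lying on the bench; origin at the centre of its underside. Leave alone.
Mind the look-alikes: they are no part of the job. What is shaped like the empty_tray but turquoise is not meant.

How it is judged (in metres and radians):
On the way, in this order (a step that is already met when the one before it is completed fails the run):
1. the empty tray caps the loaded one, rim to rim (x of empty_tray_mid in the frame of loaded_tray_mid between -0.006 and 0.006 m and y of empty_tray_mid in the frame of loaded_tray_mid between -0.006 and 0.006 m and z of empty_tray_mid in the frame of loaded_tray_mid between 0.017 and 0.0235 m and angle between the x axis of empty_tray_mid and the x axis of loaded_tray_mid, either way round below 0.12 rad and angle between loaded_tray_mid's own z axis and vertical below 0.1 rad and angle between empty_tray_mid's own z axis and vertical above 3.04 rad), for 0.2 s.
2. the pair lies turned over on the mat, still closed, the boxes upside down in the lower tray (x of loaded_tray_mid in the frame of empty_tray_mid between -0.008 and 0.008 m and y of loaded_tray_mid in the frame of empty_tray_mid between -0.008 and 0.008 m and z of loaded_tray_mid in the frame of empty_tray_mid between 0.017 and 0.0245 m and angle between empty_tray_mid's own z axis and vertical below 0.08 rad and angle between loaded_tray_mid's own z axis and vertical above 3.06 rad and x of empty_tray_mid in the frame of mat between -0.2 and 0.2 m and y of empty_tray_mid in the frame of mat between -0.29 and 0.29 m and z of empty_tray_mid in the frame of mat between 0.0095 and 0.0165 m and x of jbox0_mid in the frame of empty_tray_mid between -0.052 and 0.052 m and y of jbox0_mid in the frame of empty_tray_mid between -0.028 and 0.028 m and z of jbox0_mid in the frame of empty_tray_mid between 0.004 and 0.012 m and angle between each of jbox0_mid, jbox1_mid, jbox2_mid's own z axis and vertical above 2.95 rad and x of jbox1_mid in the frame of empty_tray_mid between -0.052 and 0.052 m and y of jbox1_mid in the frame of empty_tray_mid between -0.028 and 0.028 m and z of jbox1_mid in the frame of empty_tray_mid between 0.004 and 0.012 m and x of jbox2_mid in the frame of empty_tray_mid between -0.052 and 0.052 m and y of jbox2_mid in the frame of empty_tray_mid between -0.028 and 0.028 m and z of jbox2_mid in the frame of empty_tray_mid between 0.004 and 0.012 m), for 0.2 s.
At the end, for the whole second after the job is handed in: The once empty tray is rim up, flat (0.06 rad) on the mat with all three boxes down in its pockets, mounting backs up (0.19 rad); the original tray lies flat on the mat beside it (centres over 62 mm apart); both tray centres within the mat; all released and at rest (angle between empty_tray_mid's own z axis and vertical below 0.06 rad and x of empty_tray_mid in the frame of mat between -0.2 and 0.2 m and y of empty_tray_mid in the frame of mat between -0.29 and 0.29 m and z of empty_tray_mid in the frame of mat between 0.0095 and 0.0165 m and x of jbox0_mid in the frame of empty_tray_mid between -0.052 and 0.052 m and y of jbox0_mid in the frame of empty_tray_mid between -0.028 and 0.028 m and z of jbox0_mid in the frame of empty_tray_mid between 0.004 and 0.012 m and angle between each of jbox0_mid, jbox1_mid, jbox2_mid's own z axis and vertical above 2.95 rad and x of jbox1_mid in the frame of empty_tray_mid between -0.052 and 0.052 m and y of jbox1_mid in the frame of empty_tray_mid between -0.028 and 0.028 m and z of jbox1_mid in the frame of empty_tray_mid between 0.004 and 0.012 m and x of jbox2_mid in the frame of empty_tray_mid between -0.052 and 0.052 m and y of jbox2_mid in the frame of empty_tray_mid between -0.028 and 0.028 m and z of jbox2_mid in the frame of empty_tray_mid between 0.004 and 0.012 m and (angle between loaded_tray_mid's own z axis and vertical below 0.06 rad or angle between loaded_tray_mid's own z axis and vertical above 3.08 rad) and x of loaded_tray_mid in the frame of mat between -0.2 and 0.2 m and y of loaded_tray_mid in the frame of mat between -0.29 and 0.29 m and z of loaded_tray_mid in the frame of mat between 0.0095 and 0.0165 m and horizontal distance between loaded_tray_mid and empty_tray_mid above 0.062 m and linear speed of each of loaded_tray, empty_tray, jbox0, jbox1, jbox2 below 0.02 m/s); the robot touches nothing.
It fails at once if a junction box came out of the trays ((distance between jbox0_mid and loaded_tray_mid above 0.075 m and distance between jbox0_mid and empty_tray_mid above 0.075 m) or (distance between jbox1_mid and loaded_tray_mid above 0.075 m and distance between jbox1_mid and empty_tray_mid above 0.075 m) or (distance between jbox2_mid and loaded_tray_mid above 0.075 m and distance between jbox2_mid and empty_tray_mid above 0.075 m)).
It fails at once if a tray toppled or was flung over (turning faster than 8 rad/s) (angular speed of any of loaded_tray, empty_tray above 8 rad/s).
It fails at once if a tray was dropped (came down to the mat faster than 0.8 m/s) ((height (world z) of loaded_tray_mid below 0.07 m and linear speed of loaded_tray above 0.8 m/s) or (height (world z) of empty_tray_mid below 0.07 m and linear speed of empty_tray above 0.8 m/s)).
It fails at once if a bystander was disturbed (moved over 30 mm) (distance of any of multimeter, mouse, tape_roll from where it was at the start of the episode above 0.03 m).
It also fails if it takes over 72 s, if anything falls off the work surface, if the arm or the gripper's body presses on something with over 40 N, if the wrist force passes 120 N, or if a joint passes its speed limit or range.

## Robot

A 7-joint arm with a two-finger parallel gripper is mounted at the origin on the work surface. World frame = base frame: x ahead of the robot, y to its left, z up, the work surface at z = 0. Lengths are in mm, angles in rad, forces in N, time in s.
With the tool pointing down it reaches from about 400 to 850 mm from the base axis. Payload 4.5 kg.
Tool frame: the origin (TCP) lies where the fingers leave the gripper's body, on its centre line; the fingertips stand 64 mm ahead of it and the grasp point (between the pads) lies 45 mm ahead of it; x points along the fingers, z is the direction in which the jaws open and shut, and the axes are right-handed (so a half turn about x gives the same grasp; the last joint's range is limited). The gripper opens to 88 mm and grips with 3 to 60 N. Pads are 18 mm wide; open, the fingers measure 123 mm over their backs; the gripper's body (75 mm by 187 mm) begins 45 mm behind the grasp point.
Start: joints at [-1.213, 0.689, -0.195, 1.565, 0.157, 0.902, -0.215], TCP at [198.837, 592.546, 302.743] pointing down, gripper open.
Joint ranges: [-3.01, 3.01], [-0.46, 2.08], [-1.47, 1.51], [0.13, 2.56], [-1, 4.14], [0.04, 2.09], [-2.66, 2.66]. Speed limits (rad/s): [2.57, 2.57, 3.14, 3.14, 3.14, 3.14, 3.14].

## Interface

Orientations are given as a unit quaternion [w, x, y, z].
In Python, from plant import ctrl gives the robot as it stands. The module is installed in compiled form; this text tells all that it offers.
- The arm moves only by the tool play_rows, never from a script. Its argument "plan" is a list of rows, each a list of 7 numbers: the turn, a rotation vector about the tool's x, y, z in rad, then the shift along the tool's x, y, z in mm, then the closure, from -1 (fully open) to 1 (shut), so that 0 is half open. In form: [[rx, ry, rz, dx, dy, dz, grip], ...]. A call has 1 to 20 rows; each row shifts and turns the commanded pose from where the row before left it, along the tool's axes as they then stand; what a row does not reach is not made up. A row lasts 1/12 s, in which the tool goes at most 41.7 mm and 7.16 degrees, less where a joint would pass 70% of its speed; a pose out of reach is approached as far as the arm can. A call is refused whole if a number of a shift passes 41.7 or a number of a turn 0.125, either way. A call with a gripper value outside its range is refused whole. The fingers move at their own pace and stop on an object; "squeeze" is the grip in N (left out, the last holds). Time passes only in rows, so rows that do not move let the fingers close. It gives the time, the measured TCP pose, the force and the opening at its end, in the units of the state.
- ctrl.observe(): the state, without advancing time (a new reading comes with each control period).
- ctrl.camera(name): name is "scene" or "top" or "wrist"; returns a dict with "frame" (400x640x3 uint8, blue, green, red), "fx", "fy", "cx", "cy" (pixels), "rvec" (rotation vector, rad) and "tvec" (3), from world to camera coordinates, as OpenCV has them. Camera axes: x right, y down, z forward; pixel columns grow to the right and rows downward; lengths in mm; the calibration is good to about 2 mm. A picture is of the moment at which its call begins. There is no depth.
- ctrl.hand_in(): hands the job in, once; it reports no verdict.
The state is a dict: "clock": time; "joints": joint angles; "joint_vel": joint speeds; "tau": joint torques, N m; "tcp_pos": TCP position; "tool_rot": TCP orientation; "contact_force": force on the tool from outside, world axes, zero at the start; "moment": the same for the moment, N m; "width": opening from 0.0 (shut) to 1.0 (fully open).
Only numpy, scipy, OpenCV 4.12 (cv2) and the standard library are available. Lean on these libraries where they do the work, as an engineer would, in place of code of your own. Each camera call takes 0.05 s, during which the arm holds its last target. There are 200 camera calls.

## Working session

There is one attempt and no reset: what is moved stays moved. The work goes in short steps, Python scripts to look and compute and a tool call to move; the robot and the scene stay as the last step left them, time stands still between calls to the robot, and variables do not carry over. Pictures are saved under pics/ and viewed, about 8 in all and at most 12, crops included, and the job is handed in when it is done.

Besides the shell and the picture viewer there is one more tool, called after "Call:" as name(argument=value, ...), one argument or row to a line, values as JSON. play_rows: Moves the arm, as the interface text tells. Its arguments: {"type":"object","properties":{"plan":{"type":"array","items":{"type":"array","items":{"type":"number"}}},"squeeze":{"type":"number"}},"required":["plan"]}

```bash
mkdir -p pics; cat > h.py <<'E'
import numpy as np, cv2
from plant import ctrl
from scipy.spatial.transform import Rotation as R
def cam(n):
    c=ctrl.camera(n); c['R']=cv2.Rodrigues(np.array(c['rvec'],float))[0]; c['t']=np.array(c['tvec'],float).ravel(); return c
def ray(c,u,v):
    d=c['R'].T@np.array([(u-c['cx'])/c['fx'],(v-c['cy'])/c['fy'],1.]); return -c['R'].T@c['t'], d
def onz(c,u,v,z):
    o,d=ray(c,u,v); return o+d*(z-o[2])/d[2]
def proj(c,p):
    q=c['R']@np.array(p,float)+c['t']; return q[0]/q[2]*c['fx']+c['cx'],q[1]/q[2]*c['fy']+c['cy']
def tri(c1,p1,c2,p2):
    P=[np.diag([1,1,1.])@np.array([[c['fx'],0,c['cx']],[0,c['fy'],c['cy']],[0,0,1]])@np.c_[c['R'],c['t']] for c in(c1,c2)]
    X=cv2.triangulatePoints(P[0],P[1],np.array(p1,float).reshape(2,-1) if np.ndim(p1)==1 else np.array(p1,float).T,np.array(p2,float).reshape(2,-1) if np.ndim(p2)==1 else np.array(p2,float).T)
    return (X[:3]/X[3]).T
def st():
    s=ctrl.observe(); q=s['tool_rot']; M=R.from_quat([q[1],q[2],q[3],q[0]]).as_matrix(); return s,np.array(s['tcp_pos']),M
E
python3 - <<'E'
from h import *
import pickle
d={n:cam(n) for n in('scene','top','wrist')}
pickle.dump(d,open('c0.pkl','wb'))
for n in('top','scene'): cv2.imwrite(f'pics/{n}0.png',d[n]['frame'])
s,p,M=st(); print(s); print(M)
for n in d: print(n,-d[n]['R'].T@d[n]['t'], d[n]['fx'])
E
```

```text
{'clock': 0.15, 'joints': array([-1.21318314,  0.68978342, -0.19451729,  1.56607494,  0.15732761,
        0.90245521, -0.2151135 ]), 'joint_vel': array([-6.49551838e-05, -2.46797042e-03, -6.78205605e-04, -2.65995394e-03,
        1.77938209e-05,  1.60317335e-03, -5.82791241e-04]), 'tau': array([-1.28377764e-03, -5.27862775e+01, -1.26862910e+00, -1.53589600e+01,
       -5.25392394e-02,  3.81977647e-03,  1.10203753e-04]), 'tcp_pos': array([198.78309198, 592.15787699, 302.10691896]), 'tool_rot': array([ 0.57369339, -0.41318487,  0.57440452,  0.41256951]), 'contact_force': array([ 0.15822375, -0.02250676,  0.02695822]), 'moment': array([-0.02433221, -0.01112765, -0.03537799]), 'width': 0.9997148231948753}
[[-3.08302315e-04 -9.48047319e-01  3.18129198e-01]
 [-1.29370912e-03  3.18129325e-01  9.48046443e-01]
 [-9.99999116e-01 -1.19281732e-04 -1.32457747e-03]]
scene [1149.6491261   362.99345298 1137.48070014] 374.6410909593178
top [ 476.88380902    6.91010816 1037.13785777] 378.3865422878491
wrist [128.77242077 615.50677052 382.84899065] 285.54073914155583
```

```bash
python3 -c "
import cv2,numpy as np
a=cv2.imread('pics/top0.png');b=cv2.imread('pics/scene0.png')
cv2.imwrite('pics/both0.png',cv2.resize(np.vstack([a,b]),(480,600)))"
```

```text
(no output)
```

View pics/top0.png

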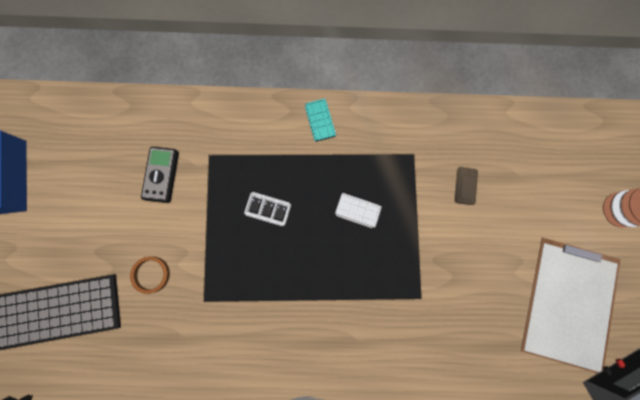

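View pics/scene0.png

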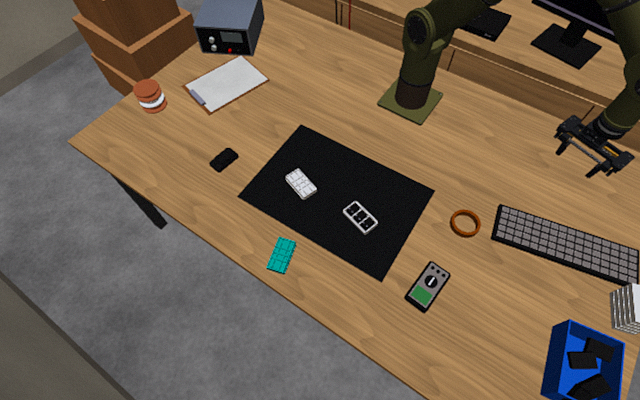

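Candidates in the top view for the empty tray are the white ribbed tray at (358,210), the turquoise tray at (320,120), which is the decoy, and the clipboard at (580,300). The loaded tray with black boxes is at (268,208). I pick the white one at (358,210).

```bash
cat > m1.py <<'E'
from h import *
import pickle
d=pickle.load(open('c0.pkl','rb'))
def rect(c,u,v,r=35,thr=130):
    g=c['frame'].min(axis=2).astype(np.uint8); x0,y0=int(u-r),int(v-r)
    m=cv2.resize(g[y0:y0+2*r,x0:x0+2*r],None,fx=8,fy=8,interpolation=cv2.INTER_CUBIC)
    b=(m>thr).astype(np.uint8); cs=cv2.findContours(b,cv2.RETR_EXTERNAL,cv2.CHAIN_APPROX_NONE)[0]
    k=cv2.convexHull(max(cs,key=cv2.contourArea)); bx=cv2.boxPoints(cv2.minAreaRect(k))
    return (bx+.5)/8-.5+[x0,y0]
if __name__=='__main__':
    for n,t,s in(('empty',(358,210),(300,184)),('loaded',(268,208),(360,217))):
        a=rect(d['top'],*t); b=rect(d['scene'],*s)
        print(n,'tri centre',tri(d['top'],a.mean(0),d['scene'],b.mean(0)))
        P=np.array([onz(d['top'],*q,18) for q in a]); c=P.mean(0); e=P-c
        E=[P[1]-P[0],P[2]-P[1]]; E.sort(key=np.linalg.norm); print(' top@18',c[:2],[np.linalg.norm(x) for x in E],'axis deg',np.degrees(np.arctan2(E[1][1],E[1][0])))
    for n,uv in(('top',(358,210)),('top',(268,208))): pass
    a=d['top']['frame'][85:250,230:400]; cv2.imwrite('pics/crop1.png',cv2.resize(a,None,fx=3.5,fy=3.5,interpolation=cv2.INTER_CUBIC))
    for p in((205,300),(420,298),(414,155),(209,155)): print(onz(d['top'],*p,3))
E
python3 m1.py
```

```text
empty tri centre [[ 598.03184344 -122.39711179   14.20130908]]
 top@18 [ 597.02610549 -120.48084297] [np.float64(66.00563655066271), np.float64(115.89956684616538)] axis deg -107.40660306884922
loaded tri centre [[594.7068286  124.6810441   21.62624567]]
 top@18 [595.17179596 125.39614353] [np.float64(66.87726848385068), np.float64(115.98645196284083)] axis deg -105.25283379763057
[349.7282723  279.44654651   3.        ]
[ 367.47808237 -290.48512702    3.        ]
[ 759.99384176 -280.19906782    3.        ]
[742.65818382 295.87525743   3.        ]
```

View pics/crop1.png

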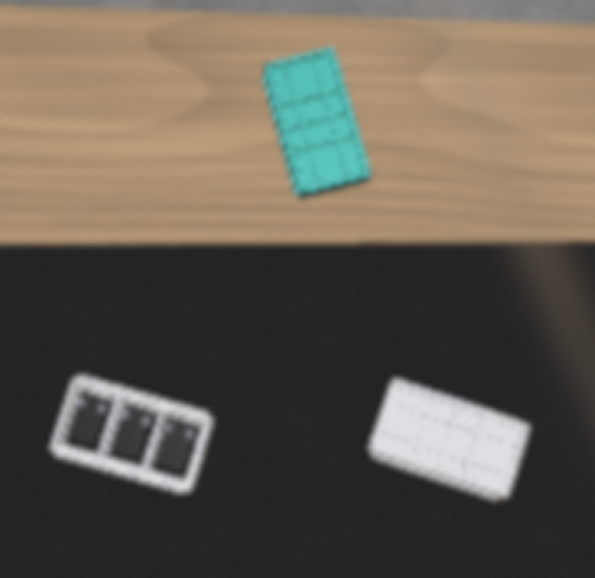

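Call:
play_rows(
  plan=[
    [0.119, 0, 0, 0, 0, 0, -1],
    [0.119, 0, 0, 0, 0, 0, -1],
    [0.119, 0, 0, 0, 0, 0, -1],
    [0.119, 0, 0, 0, 0, 0, -1],
    [0.119, 0, 0, 0, 0, 0, -1],
    [0.119, 0, 0, 0, 0, 0, -1],
    [0.119, 0, 0, 0, 0, 0, -1],
    [0.119, 0, 0, 0, 0, 0, -1],
    [0.119, 0, 0, 0, 0, 0, -1],
    [0.119, 0, 0, 0, 0, 0, -1],
    [0.119, 0, 0, 0, 0, 0, -1],
    [0.119, 0, 0, 0, 0, 0, -1],
    [0.119, 0, 0, 0, 0, 0, -1],
  ],
  squeeze=20,
)

```text
clock: 1.23
tcp_pos: [198.6, 592.4, 302.4]
tool_rot: [0.699, 0.107, 0.699, -0.108]
contact_force: [-0.0, -0.3, 0.4]
width: 0.999
```

Call:
play_rows(
  plan=[
    [0, 0, 0, 5, -28.3, 29.4, -1],
    [0, 0, 0, 5, -28.3, 29.4, -1],
    [0, 0, 0, 5, -28.3, 29.4, -1],
    [0, 0, 0, 5, -28.3, 29.4, -1],
    [0, 0, 0, 5, -28.3, 29.4, -1],
    [0, 0, 0, 5, -28.3, 29.4, -1],
    [0, 0, 0, 5, -28.3, 29.4, -1],
    [0, 0, 0, 5, -28.3, 29.4, -1],
    [0, 0, 0, 5, -28.3, 29.4, -1],
    [0, 0, 0, 5, -28.3, 29.4, -1],
    [0, 0, 0, 5, -28.3, 29.4, -1],
    [0, 0, 0, 5, -28.3, 29.4, -1],
    [0, 0, 0, 5, -28.3, 29.4, -1],
    [0, 0, 0, 5, -28.3, 29.4, -1],
    [0, 0, 0, 5, -28.3, 29.4, -1],
    [0, 0, 0, 5, -28.3, 29.4, -1],
    [0, 0, 0, 5, -28.3, 29.4, -1],
    [0, 0, 0, 5, -28.3, 29.4, -1],
    [0, 0, 0, 5, -28.3, 29.4, -1],
    [0, 0, 0, 5, -28.3, 29.4, -1],
  ],
)

```text
clock: 2.9
tcp_pos: [593.8, -123.9, 202.2]
tool_rot: [0.699, 0.106, 0.699, -0.106]
contact_force: [0.3, 1.3, -0.4]
width: 1.001
```

```bash
cat > go.py <<'E'
# usage: python3 go.py x y z [jaw_deg] : shift in tool axes from measured tcp to world target, turn needed about tool x
from h import *
import sys
s,p,M=st(); t=np.array([float(a) for a in sys.argv[1:4]])
print('t',s['clock'],'tcp',p.round(1),'w',round(s['width'],3),'F',s['contact_force'].round(1),'joints',s['joints'].round(2)); print('tool axes\n',M.round(3))
print('shift tool',(M.T@(t-p)).round(1),'dist',np.linalg.norm(t-p).round(1),'jaw deg',np.degrees(np.arctan2(M[1,2],M[0,2])))
E
python3 go.py 597 -121 69; python3 - <<'E'
from h import *
import pickle
c=cam('wrist'); pickle.dump(c,open('w1.pkl','wb')); cv2.imwrite('pics/w1.png',c['frame']); print(c['R'],-c['R'].T@c['t'])
E
```

```text
t 2.9 tcp [ 593.8 -123.9  202.2] w 1.001 F [ 0.3  1.3 -0.4] joints [ 0.12  0.79  0.02  1.72 -0.02  0.63 -0.15]
tool axes
 [[-0.     0.296  0.955]
 [ 0.     0.955 -0.296]
 [-1.     0.    -0.001]]
shift tool [133.2   3.7   2.2] dist 133.3 jaw deg -17.202320946151236
[[ 9.55082576e-01 -2.96339790e-01  4.97750729e-05]
 [-2.83903539e-01 -9.14953228e-01  2.86808944e-01]
 [-8.49473603e-02 -2.73940356e-01 -9.57987801e-01]] [616.1469269  -53.39261236 283.1245577 ]
```

View pics/w1.png

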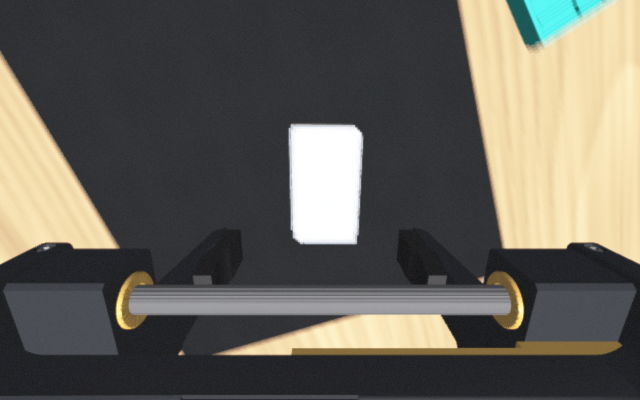

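The wrist view shows the white tray upright between the fingers, with its face at about (291..362, 124..244). The turquoise one is at the top right.

```bash
python3 - <<'E'
from h import *
import pickle
from m1 import rect
c=pickle.load(open('w1.pkl','rb')); d=pickle.load(open('c0.pkl','rb'))
a=rect(c,325,183,75,150)
b=rect(d['top'],358,210); e=rect(d['scene'],300,184)
print(a.tolist()); print('tri w/top',tri(c,a.mean(0),d['top'],b.mean(0)),'w/scene',tri(c,a.mean(0),d['scene'],e.mean(0)))
for z in(8,20,23):
    P=np.array([onz(c,*q,z) for q in a]); E=[P[1]-P[0],P[2]-P[1]]; E.sort(key=np.linalg.norm)
    print(z,P.mean(0)[:2],[np.linalg.norm(x).round(1) for x in E],np.degrees(np.arctan2(E[1][1],E[1][0])))
g=c['frame'].min(axis=2); cv2.imwrite('pics/w1c.png',cv2.resize(c['frame'][115:255,270:380],None,fx=5,fy=4))
E
```

```text
[[288.56249237060547, 243.43748474121094], [288.56249237060547, 123.9375], [362.3124771118164, 123.9375], [362.3124771118164, 243.43748474121094]]
tri w/top [[ 598.84247963 -122.83132619    8.5567687 ]] w/scene [[ 600.82390291 -122.083508     18.64490074]]
8 [ 599.15731211 -128.69713025] [np.float64(69.2), np.float64(123.7)] 70.99003049565225
20 [ 599.89834148 -125.41260261] [np.float64(66.2), np.float64(118.3)] 70.99003049565222
23 [ 600.08359882 -124.5914707 ] [np.float64(65.4), np.float64(116.9)] 70.99003049565228
```

```bash
python3 - <<'E'
from h import *
import pickle
c=pickle.load(open('w1.pkl','rb'))
_,p,M=st(); y=M[:,1]; z=M[:,2]
f=lambda u,v,h:((onz(c,u,v,h)-p)@y, (onz(c,u,v,h)-p)@z)
print('near end z3,z23',f(325,124,3)[0],f(325,124,23)[0],'far z23',f(325,243.4,23)[0],f(325,243.4,3)[0])
g=c['frame'].min(axis=2)
for v in(140,160,185,210,230):
    r=g[v].astype(int); k=np.where(r[270:380]>130)[0]+270; print(v,k[0],k[-1],[round(f(k[0]-.5,v,h)[1],1) for h in(3,11)],[round(f(k[-1]+.5,v,h)[1],1) for h in(3,11)])
E
```

```text
near end z3,z23 69.07461848214108 70.04119812600122 far z23 -46.73922193993419 -56.68460935949123
140 289 362 [np.float64(-37.5), np.float64(-36.5)] [np.float64(34.4), np.float64(33.2)]
160 290 361 [np.float64(-36.9), np.float64(-36.0)] [np.float64(34.4), np.float64(33.3)]
185 290 360 [np.float64(-37.4), np.float64(-36.5)] [np.float64(34.7), np.float64(33.6)]
210 291 359 [np.float64(-36.9), np.float64(-36.0)] [np.float64(35.0), np.float64(33.9)]
230 292 358 [np.float64(-36.3), np.float64(-35.4)] [np.float64(35.1), np.float64(33.9)]
```

```bash
python3 - <<'E'
from h import *
import pickle
c=pickle.load(open('w1.pkl','rb'));w=cam('wrist')
_,p,M=st(); print(p, 'cam then',-c['R'].T@c['t'],'now',-w['R'].T@w['t'])
cv2.imwrite('pics/w1b.png',w['frame']); pickle.dump((w,p,M),open('w1b.pkl','wb'))
y=M[:,1]; z=M[:,2]
from m1 import rect
a=rect(w,325,183,75,150); print(a.tolist()); t,b=a[:,1].min(),a[:,1].max(); l,r=a[:,0].min(),a[:,0].max()
f=lambda u,v,h:((onz(w,u,v,h)-p)@y, (onz(w,u,v,h)-p)@z)
print(f(325,t,3)[0],f(325,b,23)[0],f(l,183,11)[1],f(r,183,11)[1])
print(p+y*(f(325,t,3)[0]+f(325,b,23)[0])/2+z*(f(l,183,11)[1]+f(r,183,11)[1])/2)
E
```

```text
[ 594.93263964 -131.01669543  201.99829965] cam then [616.1469269  -53.39261236 283.1245577 ] now [619.39599535 -63.43802468 282.25311931]
[[278.6875, 111.6875], [348.5625, 111.6875], [348.5625, 229.8125], [278.6875, 229.8125]]
66.7451293776063 -45.41186882445121 -36.05462351497652 32.6545750285432
[ 596.57312334 -120.34092555  201.93637552]
```

```bash
python3 go.py 597 -120.5 69.5
```

```text
t 3.0 tcp [ 594.9 -131.   202. ] w 1.002 F [-0.9  0.1  0.1] joints [ 0.12  0.8   0.03  1.71 -0.02  0.63 -0.15]
tool axes
 [[ 0.003  0.306  0.952]
 [-0.006  0.952 -0.306]
 [-1.    -0.005  0.004]]
shift tool [132.4  11.3  -1.8] dist 132.9 jaw deg -17.79025389008348
```

Call:
play_rows(
  plan=[
    [0, 0, 0, 0, 0, 0, -1],
    [0, 0, 0, 10, 0.8, 1, -1],
    [0, 0, 0, 10, 0.8, 1, -1],
    [0, 0, 0, 10, 0.8, 1.1, -1],
    [0, 0, 0, 10, 0, 0, -1],
    [0, 0, 0, 10, 0, 0, -1],
    [0, 0, 0, 5, 0, 0, -1],
    [0, 0, 0, 5, 0, 0, -1],
    [0, 0, 0, 0, 0, 0, -1],
    [0, 0, 0, 0, 0, 0, -1],
    [0, 0, 0, 0, 0, 0, -1],
    [0, 0, 0, 0, 0, 0, -1],
  ],
)

```text
clock: 4.0
tcp_pos: [597.3, -120.7, 143.2]
tool_rot: [0.7, 0.106, 0.699, -0.106]
contact_force: [-0.2, 0.2, 0.7]
width: 0.999
```

```bash
python3 go.py 597 -120.5 69.5; python3 - <<'E'
from h import *
import pickle
w=cam('wrist'); _,p,M=st(); cv2.imwrite('pics/w2.png',w['frame']); pickle.dump((w,p,M),open('w2.pkl','wb'))
y=M[:,1]; z=M[:,2]; g=w['frame'].min(axis=2)
f=lambda u,v,h:((onz(w,u,v,h)-p)@y, (onz(w,u,v,h)-p)@z)
b=(g[:300]>150).astype(np.uint8); n,_,s,cc=cv2.connectedComponentsWithStats(b); print(s[1:][s[1:,4]>1500])
cv2.imwrite('pics/w2b.png',b*255)
E
```

```text
t 4.0 tcp [ 597.3 -120.7  143.2] w 0.999 F [-0.2  0.2  0.7] joints [ 0.12  0.88  0.01  1.74 -0.02  0.52 -0.16]
tool axes
 [[ 0.001  0.296  0.955]
 [-0.     0.955 -0.296]
 [-1.     0.     0.001]]
shift tool [73.7  0.1 -0.4] dist 73.7 jaw deg -17.19534433128532
[[  498     0   142   263 24413]
 [  276   134    87   142 11431]]
```

View pics/w2.png

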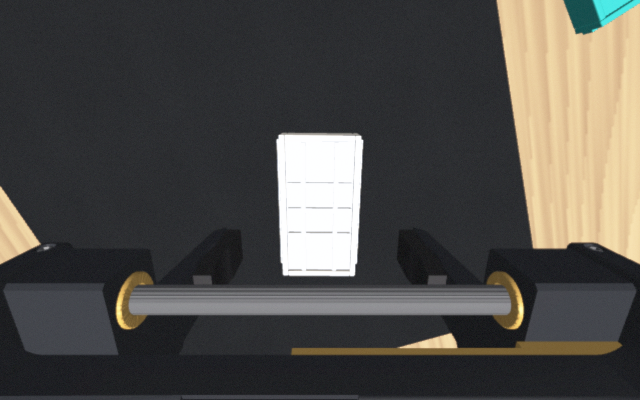

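The ribbed underside, the rails (277 to 362) and the ends (134 to 275) are sharp, and the tray sits centred between the fingers.

```bash
python3 - <<'E'
from h import *
import pickle
w,p,M=pickle.load(open('w2.pkl','rb')); y=M[:,1]; z=M[:,2]
f=lambda u,v,h:[round(float((onz(w,u,v,h)-p)@a),1) for a in(y,z)]
print('ends top face z23:',f(320,134.5,23),f(320,275.5,23),'z3',f(320,134.5,3))
for v in(150,250): print('face L/R z23',f(286 if v==150 else 283.5,v,23),f(354 if v==150 else 355.5,v,23))
print('rails z11',f(278,145,11),f(362,145,11),f(281,260,11),f(358,260,11))
E
```

```text
ends top face z23: [55.8, 1.0] [-56.0, 1.0] z3 [53.9, 1.1]
face L/R z23 [45.0, -22.9] [45.0, 24.9]
face L/R z23 [-33.1, -27.5] [-33.2, 28.8]
rails z11 [47.0, -30.1] [47.0, 32.2] [-48.8, -31.6] [-48.9, 32.9]
```

Call:
play_rows(
  plan=[
    [0, 0, 0, 10, 0, 0.5, -1],
    [0, 0, 0, 12, 0, 0.5, -1],
    [0, 0, 0, 12, 0, 0, -1],
    [0, 0, 0, 12, 0, 0, -1],
    [0, 0, 0, 12, 0, 0, -1],
    [0, 0, 0, 8, 0, 0, -1],
    [0, 0, 0, 5, 0, 0, -1],
    [0, 0, 0, 3.3, 0, 0, -1],
    [0, 0, 0, 0, 0, 0, -1],
    [0, 0, 0, 0, 0, 0, 1],
    [0, 0, 0, 0, 0, 0, 1],
    [0, 0, 0, 0, 0, 0, 1],
    [0, 0, 0, 0, 0, 0, 1],
    [0, 0, 0, 0, 0, 0, 1],
    [0, 0, 0, 0, 0, 0, 1],
    [0, 0, 0, 0, 0, 0, 1],
  ],
  squeeze=25,
)

```text
clock: 5.38
tcp_pos: [598.1, -120.8, 68.6]
tool_rot: [0.699, 0.106, 0.699, -0.106]
contact_force: [-1.0, -0.2, 1.3]
width: 0.719
```

```bash
python3 go.py 597 -120.5 140
```

```text
t 5.3833 tcp [ 598.1 -120.8   68.6] w 0.719 F [-1.  -0.2  1.3] joints [ 0.12  1.01  0.01  1.74 -0.02  0.39 -0.16]
tool axes
 [[ 0.     0.295  0.955]
 [ 0.     0.955 -0.295]
 [-1.     0.     0.   ]]
shift tool [-71.4   0.   -1.1] dist 71.4 jaw deg -17.184938171931677
```

Call:
play_rows(
  plan=[
    [0, 0, 0, -2, 0, 0, 1],
    [0, 0, 0, -5, 0, 0, 1],
    [0, 0, 0, -9, 0, 0, 1],
    [0, 0, 0, -12, 3, -1, 1],
    [0, 0, 0, -12, 7, -2, 1],
    [0, 0, 0, -12, 10, -3, 1],
    [0, 0, 0, -9, 14, -4, 1],
    [0, 0, 0, -6, 16, -5, 1],
    [0, 0, 0, -3, 16, -5, 1],
    [0, 0, 0, 0, 15, -5, 1],
    [0, 0, 0, 0, 12, -4, 1],
    [0, 0, 0, 0, 9, -3, 1],
    [0, 0, 0, 0, 5, -1.5, 1],
    [0, 0, 0, 0, 3, -0.5, 1],
    [0, 0, 0, 0, 0, 0, 1],
    [0, 0, 0, 0, 0, 0, 1],
    [0, 0, 0, 0, 0, 0, 1],
    [0, 0, 0, 0, 0, 0, 1],
  ],
)

```text
clock: 6.88
tcp_pos: [597.9, -6.8, 138.3]
tool_rot: [0.699, 0.106, 0.699, -0.106]
contact_force: [-0.2, -0.1, -1.5]
width: 0.721
```

```bash
python3 go.py 595 125 140; python3 - <<'E'
from h import *
import pickle
w=cam('wrist'); _,p,M=st(); pickle.dump((w,p,M),open('w3.pkl','wb'))
cv2.imwrite('pics/w3.png',w['frame'])
E
```

```text
t 6.8833 tcp [597.9  -6.8 138.3] w 0.721 F [-0.2 -0.1 -1.5] joints [-0.09  0.88  0.04  1.77 -0.07  0.49 -0.3 ]
tool axes
 [[-0.     0.297  0.955]
 [-0.001  0.955 -0.297]
 [-1.    -0.001 -0.   ]]
shift tool [ -1.8 125.  -41.9] dist 131.9 jaw deg -17.274512132740618
```

View pics/w3.png

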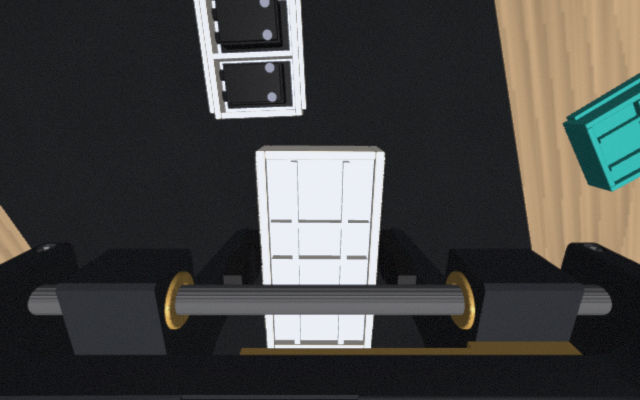

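```bash
python3 - <<'E'
import cv2
a=cv2.imread('pics/w3.png')[0:125,185:320]; cv2.imwrite('pics/w3c.png',cv2.resize(a,None,fx=4.5,fy=4.5,interpolation=cv2.INTER_CUBIC))
E
```

```text
(no output)
```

View pics/w3c.png

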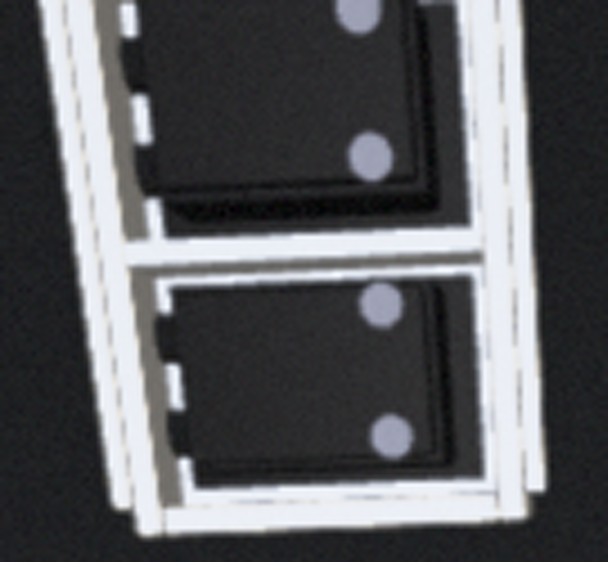

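```bash
python3 - <<'E'
from h import *
import pickle
w,p,M=pickle.load(open('w3.pkl','rb'))
q=lambda x,y,h=23: onz(w,185+x/4.5-.4,y/4.5-.4,h)
L0,L1,R0,R1=q(40,0),q(113,507),q(522,0),q(545,490)
EL,ER=q(140,537),q(525,517)
print('cam',-w['R'].T@w['t'])
deg=lambda v:np.degrees(np.arctan2(v[1],v[0]))
print('angles',deg(L0-L1),deg(R0-R1),deg(EL-ER)-90, 'end w',np.linalg.norm(EL-ER),'rail w',np.linalg.norm(L1-R1))
a=np.radians((deg(L0-L1)+deg(R0-R1))/2); ax=np.array([np.cos(a),np.sin(a),0]); n=np.array([np.sin(a),-np.cos(a),0])
print('lateral',[(x-p)@n for x in(L0,L1,R0,R1)])
e=(EL+ER)/2; c=e+56*ax; print('end mid',e,'centre',c,'rail width',(R0-L0)@n,(R1-L1)@n)
# triangulated height of the corner with top-cam prediction
d=pickle.load(open('c0.pkl','rb'))
print('tool y deg',deg(M[:,1]), 'proj centre in top',proj(d['top'],c), 'shift',M.T@(c-p))
E
```

```text
cam [620.31885714  63.75777653 219.13502148]
angles 74.92914749538828 74.70595382542197 75.55741654662123 end w 57.058255940473224 rail w 63.55029485355773
lateral [np.float64(-69.43531465559518), np.float64(-69.30928529454762), np.float64(-5.6376366222667), np.float64(-5.75900188880858)]
end mid [579.90589138  69.75871539  23.        ] centre [594.57193105 123.80413407  23.        ] rail width 63.79767803332849 63.55028340573904
tool y deg 72.74013179202448 proj centre in top (np.float64(267.4922540560396), np.float64(208.42505541103364)) shift [115.29499806 123.61173208 -41.9336245 ]
```

Call:
play_rows(
  plan=[
    [-0.01, 0, 0, 0, 0, 0, 1],
    [-0.02, 0, 0, 0, 0, 0, 1],
    [-0.008, 0, 0, 0, 0, 0, 1],
    [0, 0, 0, 0, 4, -1.2, 1],
    [0, 0, 0, 0, 8, -2.4, 1],
    [0, 0, 0, 0, 12, -3.6, 1],
    [0, 0, 0, 0, 16, -4.8, 1],
    [0, 0, 0, 0, 18, -5.3, 1],
    [0, 0, 0, 0, 18, -5.3, 1],
    [0, 0, 0, 0, 16, -4.7, 1],
    [0, 0, 0, 2, 13, -4, 1],
    [0, 0, 0, 5, 10, -3, 1],
    [0, 0, 0, 7, 6, -1.8, 1],
    [0, 0, 0, 8, 3, -0.9, 1],
    [0, 0, 0, 8, 1.6, -0.3, 1],
    [0, 0, 0, 5, 0, 0, 1],
    [0, 0, 0, 3, 0, 0, 1],
    [0, 0, 0, 0, 0, 0, 1],
    [0, 0, 0, 0, 0, 0, 1],
    [0, 0, 0, 0, 0, 0, 1],
  ],
)

```text
clock: 8.6
tcp_pos: [594.8, 124.7, 100.7]
tool_rot: [0.701, 0.093, 0.701, -0.093]
contact_force: [-0.2, 0.4, -0.6]
width: 0.723
```

```bash
python3 go.py 594.7 124.2 88.6
```

```text
t 8.6 tcp [594.8 124.7 100.7] w 0.723 F [-0.2  0.4 -0.6] joints [-0.32  0.95  0.06  1.75 -0.11  0.44 -0.44]
tool axes
 [[ 0.001  0.26   0.966]
 [-0.     0.966 -0.26 ]
 [-1.     0.     0.001]]
shift tool [12.1 -0.5  0. ] dist 12.1 jaw deg -15.061125669718102
```

Call:
play_rows(
  plan=[
    [0, 0, 0, 3, -0.3, 0, 1],
    [0, 0, 0, 3, 0, 0, 1],
    [0, 0, 0, 2, 0, 0, 1],
    [0, 0, 0, 1.5, 0, 0, 1],
    [0, 0, 0, 1, 0, 0, 1],
    [0, 0, 0, 1, 0, 0, 1],
    [0, 0, 0, 0.5, 0, 0, 1],
    [0, 0, 0, 0, 0, 0, 1],
    [0, 0, 0, 0, 0, 0, 1],
  ],
)

```text
clock: 9.35
tcp_pos: [594.4, 125.0, 88.6]
tool_rot: [0.701, 0.092, 0.701, -0.092]
contact_force: [-1.1, 0.1, 2.0]
width: 0.72
```

```bash
python3 go.py 594.7 124.2 88.6; python3 - <<'E'
from h import *
import pickle
w=cam('wrist'); _,p,M=st(); pickle.dump((w,p,M),open('w4.pkl','wb')); s=cam('scene');pickle.dump(s,open('s4.pkl','wb'))
x,y=map(int,proj(s,(595,124,30)))
cv2.imwrite('pics/w4.png',np.vstack([w['frame'][60:360,120:520],cv2.resize(s['frame'][y-37:y+38,x-50:x+50],(400,300),interpolation=cv2.INTER_CUBIC)]))
E
```

```text
t 9.35 tcp [594.4 125.   88.6] w 0.72 F [-1.1  0.1  2. ] joints [-0.31  0.97  0.06  1.75 -0.11  0.42 -0.44]
tool axes
 [[ 0.     0.259  0.966]
 [ 0.     0.966 -0.259]
 [-1.     0.    -0.   ]]
shift tool [ 0.  -0.7  0.6] dist 0.9 jaw deg -15.009407526444525
```

View pics/w4.png

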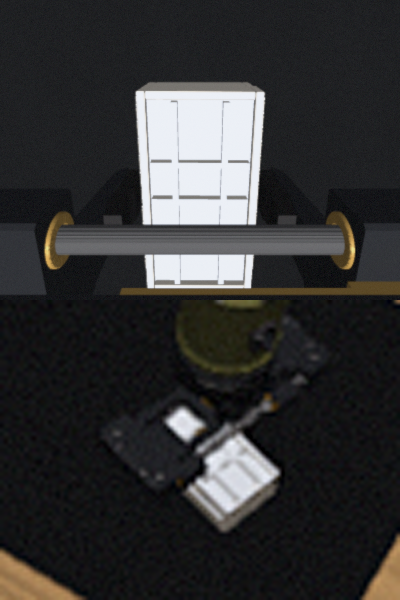

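Call:
play_rows(
  plan=[
    [0, 0, 0, 0, 0, 0, -1],
    [0, 0, 0, 0, 0, 0, -1],
    [0, 0, 0, 0, 0, 0, -1],
    [0, 0, 0, 0, 0, 0, -1],
    [0, 0, 0, 0, 0, 0, -1],
    [0, 0, 0, 4, 0, 0.3, -1],
    [0, 0, 0, 5, 0, 0, -1],
    [0, 0, 0, 5, 0, 0, -1],
    [0, 0, 0, 3, 0, 0, -1],
    [0, 0, 0, 1.6, 0, 0, -1],
    [0, 0, 0, 0, 0, 0, -1],
    [0, 0, 0, 0, 0, 0, -1],
    [0, 0, 0, 0, 0, 0, 1],
    [0, 0, 0, 0, 0, 0, 1],
    [0, 0, 0, 0, 0, 0, 1],
    [0, 0, 0, 0, 0, 0, 1],
    [0, 0, 0, 0, 0, 0, 1],
    [0, 0, 0, 0, 0, 0, 1],
    [0, 0, 0, 0, 0, 0, 1],
  ],
  squeeze=45,
)

```text
clock: 11.03
tcp_pos: [594.6, 125.0, 70.0]
tool_rot: [0.701, 0.092, 0.701, -0.092]
contact_force: [-1.2, -0.1, 2.2]
width: 0.722
```

```bash
python3 go.py 520 20 110;python3 - <<'E'
from h import *
w=cam('wrist'); _,p,M=st(); cv2.imwrite('pics/w5.png',w['frame'][100:300,200:440])
f=lambda u,v,h:[round(float((onz(w,u,v,h)-p)@a),1) for a in(M[:,1],M[:,2])]
g=w['frame'].min(axis=2); print([int(x) for x in g[100:200,320]][::2])
k=np.where(g[100:260,320]>150)[0]+100; print('near end row',k[0],f(320,k[0]-.5,43),f(320,k[0]-.5,23))
E
```

```text
t 11.0333 tcp [594.6 125.   70. ] w 0.722 F [-1.2 -0.1  2.2] joints [-0.31  1.    0.05  1.75 -0.12  0.39 -0.44]
tool axes
 [[-0.     0.259  0.966]
 [ 0.     0.966 -0.259]
 [-1.     0.    -0.   ]]
shift tool [ -40.  -120.7  -44.9] dist 134.9 jaw deg -15.008846256444869
[29, 25, 24, 34, 33, 34, 29, 29, 30, 32, 30, 26, 31, 26, 32, 32, 28, 30, 27, 33, 25, 32, 30, 75, 112, 115, 112, 111, 112, 155, 236, 236, 235, 237, 231, 235, 236, 236, 236, 235, 235, 236, 237, 236, 236, 234, 236, 236, 237, 235]
near end row 158 [55.6, 0.7] [52.2, 0.8]
```

Call:
play_rows(
  plan=[
    [0, 0, 0, -2, 0, 0, 1],
    [0, 0, 0, -5, 0, 0, 1],
    [0.02, 0, 0, -8, 0, 0, 1],
    [0.05, 0, 0, -8, 0, 0, 1],
    [0.08, 0, 0, -7, 0, 0, 1],
    [0.1, 0, 0, -5, 0, 0, 1],
    [0.11, 0, 0, -3, 0, 0, 1],
    [0.11, 0, 0, -2, 0, 0, 1],
    [0.11, 0, 0, 0, 0, 0, 1],
    [0.11, 0, 0, 0, 0, 0, 1],
    [0.11, 0, 0, 0, 0, 0, 1],
    [0.11, 0, 0, 0, 0, 0, 1],
    [0.11, 0, 0, 0, 0, 0, 1],
    [0.1, 0, 0, 0, 0, 0, 1],
    [0.08, 0, 0, 0, 0, 0, 1],
    [0.06, 0, 0, 0, 0, 0, 1],
    [0.03, 0, 0, 0, 0, 0, 1],
    [0.019, 0, 0, 0, 0, 0, 1],
    [0, 0, 0, 0, 0, 0, 1],
  ],
)

```text
clock: 12.67
tcp_pos: [594.7, 125.1, 110.1]
tool_rot: [0.5, 0.5, 0.5, -0.5]
contact_force: [0.6, -0.1, -2.8]
width: 0.718
```

Call:
play_rows(
  plan=[
    [0, 0, 0, 0, -2, 3, 1],
    [0, 0, 0, 0, -5, 7, 1],
    [0, 0, 0, 0, -8, 11, 1],
    [0, 0, 0, 0, -10, 14, 1],
    [0, 0, 0, 0, -12, 17, 1],
    [0, 0, 0, 0, -12, 17, 1],
    [0, 0, 0, 0, -10, 14, 1],
    [0, 0, 0, 0, -8, 11, 1],
    [0, 0, 0, 0, -5, 7, 1],
    [0, 0, 0, 0, -2.5, 4, 1],
    [0, 0, 0, 0, 0, 0, 1],
    [0, 0, 0, 0, 0, 0, 1],
    [0, 0, 0, 0, 0, 0, 1],
  ],
)

```text
clock: 13.75
tcp_pos: [520.9, 20.9, 109.8]
tool_rot: [0.5, 0.5, 0.5, -0.499]
contact_force: [0.3, 0.2, -2.6]
width: 0.719
```

```bash
python3 go.py 520 20 70
```

```text
t 13.75 tcp [520.9  20.9 109.8] w 0.719 F [ 0.3  0.2 -2.6] joints [-0.26  0.9   0.22  2.02 -0.64  0.29 -1.07]
tool axes
 [[ 0.001  1.     0.001]
 [ 0.001  0.001 -1.   ]
 [-1.     0.001 -0.001]]
shift tool [39.8 -0.9  0.9] dist 39.8 jaw deg -89.92431995900827
```

Call:
play_rows(
  plan=[
    [0, 0, 0, 5, 0, 0, 1],
    [0, 0, 0, 9, 0, 0, 1],
    [0, 0, 0, 9, 0, 0, 1],
    [0, 0, 0, 7, 0, 0, 1],
    [0, 0, 0, 4, 0, 0, 1],
    [0, 0, 0, 3, 0, 0, 1],
    [0, 0, 0, 2, 0, 0, 1],
    [0, 0, 0, 0.8, 0, 0, 1],
    [0, 0, 0, 0, 0, 0, 1],
    [0, 0, 0, 0, 0, 0, -1],
    [0, 0, 0, 0, 0, 0, -1],
    [0, 0, 0, 0, 0, 0, -1],
    [0, 0, 0, 0, 0, 0, -1],
    [0, 0, 0, -4, 0, 0, -1],
    [0, 0, 0, -10, 0, 0, -1],
    [0, 0, 0, -20, 0, 0, -1],
    [0, 0, 0, -25, 0, 0, -1],
    [0, 0, 0, -20, 0, 0, -1],
    [0, 0, 0, -10, 0, 0, -1],
  ],
)

```text
clock: 15.33
tcp_pos: [520.9, 19.8, 161.8]
tool_rot: [0.501, 0.501, 0.499, -0.499]
contact_force: [-0.1, -0.2, 1.1]
width: 1.001
```

Call:
play_rows(
  plan=[
    [-0.06, 0, 0, -5, 0, 0, -1],
    [-0.12, 0, 0, 0, 0, 0, -1],
    [-0.12, 0, 0, 0, 0, 0, -1],
    [-0.12, 0, 0, 0, 0, 0, -1],
    [-0.12, 0, 0, 0, 0, 0, -1],
    [-0.12, 0, 0, 0, 0, 0, -1],
    [-0.12, 0, 0, 0, 0, 0, -1],
    [-0.12, 0, 0, 0, 0, 0, -1],
    [-0.12, 0, 0, 0, 0, 0, -1],
    [-0.12, 0, 0, 0, 0, 0, -1],
    [-0.12, 0, 0, 0, 0, 0, -1],
    [-0.12, 0, 0, 0, 0, 0, -1],
    [-0.12, 0, 0, 0, 0, 0, -1],
    [-0.12, 0, 0, 0, 0, 0, -1],
    [-0.07, 0, 0, 0, 0, 0, -1],
  ],
)

```text
clock: 16.58
tcp_pos: [520.0, 19.7, 164.2]
tool_rot: [0.706, -0.044, 0.706, 0.044]
contact_force: [0.5, 0.1, -0.4]
width: 0.999
```

Call:
play_rows(
  plan=[
    [-0.12, 0, 0, 0, 0, 0, -1],
    [-0.12, 0, 0, 0, 0, 0, -1],
    [-0.12, 0, 0, 0, 0, 0, -1],
    [-0.12, 0, 0, 0, 0, 0, -1],
    [-0.12, 0, 0, 0, 0, 0, -1],
    [-0.12, 0, 0, 0, 0, 0, -1],
    [-0.12, 0, 0, 0, 0, 0, -1],
    [-0.12, 0, 0, 0, 0, 0, -1],
    [-0.12, 0, 0, 0, 0, 0, -1],
    [-0.12, 0, 0, 0, 0, 0, -1],
    [-0.12, 0, 0, 0, 0, 0, -1],
    [-0.08, 0, 0, 0, 0, 0, -1],
    [-0.05, 0, 0, 0, 0, 0, -1],
    [0, 0, 0, 0, 0, 0, -1],
    [0, 0, 0, 0, 0, 0, -1],
  ],
)

```text
clock: 17.83
tcp_pos: [520.1, 19.6, 164.1]
tool_rot: [0.501, -0.499, 0.501, 0.499]
contact_force: [0.6, -0.3, -0.3]
width: 1.0
```

```bash
python3 go.py 520 20 110; python3 - <<'E'
from h import *
import pickle
pickle.dump({n:cam(n) for n in('scene','top','wrist')},open('c6.pkl','wb'))
E
```

```text
t 17.8333 tcp [520.1  19.6 164.1] w 1.0 F [ 0.6 -0.3 -0.3] joints [ 0.12  0.8  -0.41  1.99  0.65  0.49  0.8 ]
tool axes
 [[-0.    -1.     0.004]
 [-0.     0.004  1.   ]
 [-1.     0.    -0.   ]]
shift tool [54.1  0.1  0.4] dist 54.1 jaw deg 89.79492001681207
```

Call:
play_rows(
  plan=[
    [0, 0, -0.05, 0, 0, 0, -1],
    [0, 0, -0.09, 0, 0, 0, -1],
    [0, 0, -0.09, 0, 0, 0, -1],
    [0, 0, -0.09, 0, 0, 0, -1],
    [0, 0, -0.09, 0, 0, 0, -1],
  ],
)

```text
clock: 18.4
tcp_pos: [518.9, 11.5, 162.3]
tool_rot: [-0.539, 0.556, -0.458, -0.438]
contact_force: [0.5, -0.0, 0.5]
width: 1.002
```

```bash
python3 go.py 520 20 110
```

```text
t 18.4 tcp [518.9  11.5 162.3] w 1.002 F [ 0.5 -0.   0.5] joints [-0.01  0.76 -0.22  2.15  1.37  0.22  0.07]
tool axes
 [[ 0.198 -0.98   0.007]
 [-0.037 -0.001  0.999]
 [-0.98  -0.198 -0.036]]
shift tool [51.1  9.3 10.3] dist 53.0 jaw deg 89.61363596065765
```

Call:
play_rows(
  plan=[
    [0, 0, -0.09, 0, 0, 0, -1],
    [0, 0, -0.09, 0, 0, 0, -1],
    [0, 0, -0.09, 0, 0, 0, -1],
    [0, 0, -0.065, 0, 0, 0, -1],
    [0, 0, -0.04, 0, 0, 0, -1],
    [0, 0, 0, 0, 0, 0, -1],
    [0, 0, 0, 0, 0, 0, -1],
  ],
)

```text
clock: 18.98
tcp_pos: [511.6, 3.1, 158.1]
tool_rot: [-0.57, 0.605, -0.409, -0.377]
contact_force: [0.0, 0.5, 0.7]
width: 0.999
```

```bash
python3 go.py 520 20 110
```

```text
t 18.9833 tcp [511.6   3.1 158.1] w 0.999 F [0.  0.5 0.7] joints [ 0.16  0.82 -0.52  2.31  2.13  0.59 -0.67]
tool axes
 [[ 0.382 -0.924  0.01 ]
 [-0.064 -0.016  0.998]
 [-0.922 -0.381 -0.065]]
shift tool [46.4 10.3 20. ] dist 51.6 jaw deg 89.4536429696772
```

```bash
cat > fk.py <<'E'
import numpy as np, itertools
from scipy.optimize import least_squares
D=[([-1.21318314,.68978342,-.19451729,1.56607494,.15732761,.90245521,-.2151135],(198.78,592.16,302.11)),
([.12,.88,.01,1.74,-.02,.52,-.16],(597.3,-120.7,143.2)),([.12,1.01,.01,1.74,-.02,.39,-.16],(598.1,-120.8,68.6)),
([-.09,.88,.04,1.77,-.07,.49,-.3],(597.9,-6.8,138.3)),([-.32,.95,.06,1.75,-.11,.44,-.44],(594.8,124.7,100.7)),
([-.26,.9,.22,2.02,-.64,.29,-1.07],(520.9,20.9,109.8)),([.12,.8,-.41,1.99,.65,.49,.8],(520.1,19.6,164.1)),
([-.01,.76,-.22,2.15,1.37,.22,.07],(518.9,11.5,162.3)),([.16,.82,-.52,2.31,2.13,.59,-.67],(511.6,3.1,158.1))]
def Rz(a): c,s=np.cos(a),np.sin(a); return np.array([[c,-s,0],[s,c,0],[0,0,1]])
def Ry(a): c,s=np.cos(a),np.sin(a); return np.array([[c,0,s],[0,1,0],[-s,0,c]])
Z=np.array([0,0,1.])
S=(-1,-1,-1,-1)
def fk(j,P,S=S):
    h,L1,L2,L3,e,j0,b=P; R=Rz(S[0]*j[0]+j0)@Ry(j[1])@Rz(S[1]*j[2]); p=h*Z+R@(L1*Z+[e,0,0])
    R=R@Ry(j[3])@Rz(S[2]*j[4]); p=p+R@(L2*Z+[b,0,0]); R=R@Ry(j[5]); return p+R@(L3*Z), R@Z
if __name__=='__main__':
    X=[[0,0,-1]]*7+[[.198,-.037,-.98],[.382,-.064,-.922]]
    best=[]
    for S in itertools.product((-1,1),repeat=3):
        f=lambda P:np.concatenate([np.r_[fk(j,P,S)[0]-p,200*(fk(j,P,S)[1]-x)] for (j,p),x in zip(D,X)])
        r=least_squares(f,[340,450,400,270,0,0,0]); best.append((r.cost,S,r.x.round(3)))
    best.sort(key=lambda b:b[0]); print(best[:2])
E
python3 fk.py
```

```text
[(np.float64(199.7628183583656), (-1, -1, -1), array([ 3.30653e+02,  5.68672e+02,  3.46708e+02,  2.50657e+02,
       -1.96900e+00, -7.90000e-02,  2.42900e+00])), (np.float64(10802.30806978371), (-1, 1, 1), array([-3.17118e+02,  9.42112e+02,  4.37430e+02, -4.84000e-01,
       -3.85959e+02, -6.70000e-02,  1.08137e+02]))]
```

```bash
cat > tgt.py <<'E'
# python3 tgt.py Gx Gy Gz tilt_out_deg D [back_mm] : turn (rotvec, tool) then shift (in target tool axes)
from h import *
import sys
Gx,Gy,Gz,a,D=map(float,sys.argv[1:6]); b=float(sys.argv[6]) if len(sys.argv)>6 else 0
a=np.radians(a); s,p,M=st(); x=np.array([np.sin(a),0,-np.cos(a)]); z=np.array([0,1.,0]); T=np.c_[x,np.cross(z,x),z]
tp=np.array([Gx,Gy,Gz])-(D+b)*x
print('t',round(s['clock'],2),'tcp',p.round(1),'F',s['contact_force'].round(1),'w',round(s['width'],3),'j',s['joints'].round(2))
print('tilt out',np.degrees(np.arctan2(M[0,0],-M[2,0])).round(1),'turn',R.from_matrix(M.T@T).as_rotvec().round(3),'target tcp',tp.round(1),'shift in target axes',(T.T@(tp-p)).round(1))
E
python3 tgt.py 520.7 20 23.5 30 50 60
```

```text
t 18.98 tcp [511.6   3.1 158.1] F [0.  0.5 0.7] w 0.999 j [ 0.16  0.82 -0.52  2.31  2.13  0.59 -0.67]
tilt out 22.5 turn [ 0.02  -0.063 -0.132] target tcp [465.7  20.  118.8] shift in target axes [11.1 59.4 16.9]
```

Call:
play_rows(
  plan=[
    [0.005, -0.016, -0.033, 0, 0, 0, -1],
    [0.005, -0.016, -0.033, 0, 0, 0, -1],
    [0.005, -0.016, -0.033, 0, 0, 0, -1],
    [0.005, -0.015, -0.033, 0, 0, 0, -1],
    [0, 0, 0, 1, 7, 2, -1],
    [0, 0, 0, 2, 10, 3, -1],
    [0, 0, 0, 2, 13, 3, -1],
    [0, 0, 0, 3, 13, 4, -1],
    [0, 0, 0, 2, 10, 3, -1],
    [0, 0, 0, 1, 6, 2, -1],
    [0, 0, 0, 0, 0, 0, -1],
    [0, 0, 0, 0, 0, 0, -1],
  ],
)

```text
clock: 19.98
tcp_pos: [467.0, 20.4, 119.0]
tool_rot: [-0.612, 0.614, -0.353, -0.353]
contact_force: [0.4, 0.3, -0.9]
width: 1.0
```

```bash
python3 tgt.py 520.7 20 23.5 30 50 60; python3 - <<'E'
from h import *
w=cam('wrist'); t=cam('top'); cv2.imwrite('pics/w6.png',w['frame'])
x,y=map(int,proj(t,(520,20,30))); cv2.imwrite('pics/t6.png',cv2.resize(t['frame'][y-45:y+45,x-60:x+60],None,fx=5,fy=5,interpolation=cv2.INTER_CUBIC))
import pickle; pickle.dump((w,)+st()[1:],open('w6.pkl','wb'))
E
```

```text
t 19.98 tcp [467.   20.4 119. ] F [ 0.4  0.3 -0.9] w 1.0 j [ 0.21  1.04 -0.72  2.54  2.43  1.08 -1.01]
tilt out 30.1 turn [ 0.002 -0.001  0.002] target tcp [465.7  20.  118.8] shift in target axes [-0.5  1.2 -0.4]
```

View pics/w6.png

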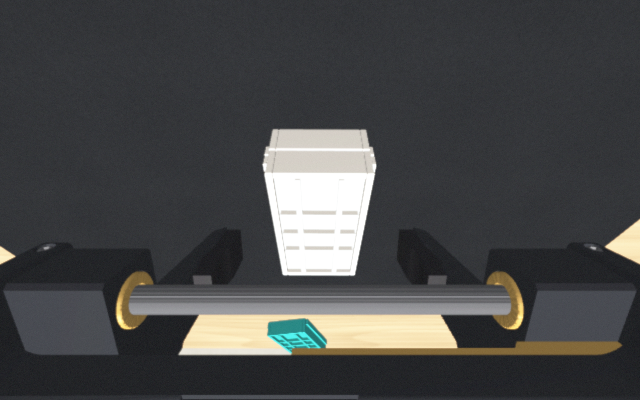

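The closed pair is centred between the fingers (rails at 265 and 374), with the seam visible and clean. Next I advance along the tool axis and grip.

Call:
play_rows(
  plan=[
    [0, 0, 0, 3, 0.4, -0.2, -1],
    [0, 0, 0, 7, 0.4, -0.2, -1],
    [0, 0, 0, 10, 0.4, 0, -1],
    [0, 0, 0, 11, 0, 0, -1],
    [0, 0, 0, 11, 0, 0, -1],
    [0, 0, 0, 9, 0, 0, -1],
    [0, 0, 0, 5, 0, 0, -1],
    [0, 0, 0, 3, 0, 0, -1],
    [0, 0, 0, 0.5, 0, 0, -1],
    [0, 0, 0, 0, 0, 0, -1],
    [0, 0, 0, 0, 0, 0, -1],
  ],
  squeeze=55,
)

```text
clock: 21.0
tcp_pos: [495.2, 19.9, 67.5]
tool_rot: [-0.613, 0.613, -0.352, -0.353]
contact_force: [0.8, 0.0, -0.5]
width: 1.003
```

```bash
python3 tgt.py 520.7 20 23.5 30 50; python3 - <<'E'
from h import *
w=cam('wrist'); _,p,M=st(); g=w['frame'].min(axis=2)
print([int(v) for v in g[90:270:3,320]])
# predicted rows of pair near-end edges for centre x=520.7
for x,z in((464.7,3),(464.7,23),(464.7,43),(576.7,43)): print(x,z,np.round(proj(w,(x,20,z)),1))
E
```

```text
t 21.0 tcp [495.2  19.9  67.5] F [ 0.8  0.  -0.5] w 1.003 j [ 0.22  1.16 -0.68  2.44  2.49  1.09 -0.96]
tilt out 30.1 turn [0.001 0.001 0.002] target tcp [495.7  20.   66.8] shift in target axes [ 0.8 -0.1  0.1]
[51, 56, 54, 54, 57, 54, 51, 56, 55, 53, 54, 49, 54, 56, 54, 55, 53, 55, 201, 202, 203, 202, 201, 204, 201, 205, 203, 205, 254, 208, 203, 201, 203, 202, 200, 204, 203, 202, 202, 202, 207, 206, 244, 255, 255, 255, 255, 255, 255, 255, 255, 255, 255, 255, 255, 255, 255, 221, 202, 203]
464.7 3 [320.4 145.6]
464.7 23 [320.5 178.5]
464.7 43 [320.7 221.1]
576.7 43 [319.9 332.7]
```

Call:
play_rows(
  plan=[
    [0, 0, 0, 0, 0, 0, 1],
    [0, 0, 0, 0, 0, 0, 1],
    [0, 0, 0, 0, 0, 0, 1],
    [0, 0, 0, 0, 0, 0, 1],
    [0, 0, 0, 0, 0, 0, 1],
    [0, 0, 0, 0, 0, 0, 1],
    [0, 0, 0, 0, 0, 0, 1],
    [0, 0, 0, -3, -1.7, 0, 1],
    [0, 0, 0, -6, -3.3, 0, 1],
    [0, 0, 0, -6, -5, 0, 1],
    [0, 0, 0, -6, -9, 0, 1],
    [0, 0, 0, -6, -11, 0, 1],
    [0, 0, 0, -6, -11, 0, 1],
    [0, 0, 0, -5, -11, 0, 1],
    [0, 0, 0, -4, -9, 0, 1],
    [0, 0, 0, -2, -7, 0, 1],
    [0, 0, 0, -1, -4, 0, 1],
    [0, 0, 0, 0, 0, 0, 1],
    [0, 0, 0, 0, 0, 0, 1],
  ],
  squeeze=55,
)

```text
clock: 22.63
tcp_pos: [534.8, 19.8, 142.5]
tool_rot: [-0.613, 0.613, -0.353, -0.353]
contact_force: [-0.2, -0.1, -3.1]
width: 0.721
```

```bash
python3 tgt.py 560 20 98 30 50
```

```text
t 22.63 tcp [534.8  19.8 142.5] F [-0.2 -0.1 -3.1] w 0.721 j [ 0.23  0.93 -0.66  2.34  2.34  0.8  -0.83]
tilt out 30.1 turn [0.001 0.    0.002] target tcp [535.   20.  141.3] shift in target axes [1.2 0.4 0.2]
```

Call:
play_rows(
  plan=[
    [0, 0, 0.015, 0, -0.8, 0, 1],
    [0, 0, 0.03, 0, -1.5, 0, 1],
    [0, 0, 0.035, 0, -1.8, 0, 1],
    [0, 0, 0.035, 0, -1.8, 0, 1],
    [0, 0, 0.035, 0, -1.8, 0, 1],
    [0, 0, 0.035, 0, -1.8, 0, 1],
    [0, 0, 0.035, 0, -1.8, 0, 1],
    [0, 0, 0.035, 0, -1.8, 0, 1],
    [0, 0, 0.035, 0, -1.8, 0, 1],
    [0, 0, 0.035, 0, -1.8, 0, 1],
    [0, 0, 0.035, 0, -1.8, 0, 1],
    [0, 0, 0.035, 0, -1.8, 0, 1],
    [0, 0, 0.035, 0, -1.8, 0, 1],
    [0, 0, 0.035, 0, -1.8, 0, 1],
    [0, 0, 0.04, 0, -2, 0, 1],
    [0, 0, 0.04, 0, -2, 0, 1],
    [0, 0, 0.05, 0, -2.5, 0, 1],
    [0, 0, 0.05, 0, -2.5, 0, 1],
    [0, 0, 0.06, 0, -3, 0, 1],
    [0, 0, 0.06, 0, -3, 0, 1],
  ],
)

```text
clock: 24.3
tcp_pos: [569.2, 17.3, 146.2]
tool_rot: [0.445, -0.449, 0.55, 0.545]
contact_force: [-0.8, -0.4, -3.3]
width: 0.721
```

```bash
python3 tgt.py 560 20 98 -60 50
```

```text
t 24.3 tcp [569.2  17.3 146.2] F [-0.8 -0.4 -3.3] w 0.721 j [ 0.25  0.98 -0.67  1.68  0.64  0.94  0.87]
tilt out -11.5 turn [-0.006 -0.007  0.846] target tcp [603.3  20.  123. ] shift in target axes [-17.9 -37.1   2.7]
```

Call:
play_rows(
  plan=[
    [0, 0, 0.06, 0, -3, 0.3, 1],
    [0, 0, 0.06, 0, -3, 0.3, 1],
    [0, 0, 0.06, 0, -3, 0.4, 1],
    [0, 0, 0.06, 0, -3, 0.4, 1],
    [0, 0, 0.06, 0, -3, 0.4, 1],
    [0, 0, 0.06, 0, -3, 0.4, 1],
    [0, 0, 0.06, 0, -3, 0.4, 1],
    [0, 0, 0.06, 0, -3, 0.2, 1],
    [0, 0, 0.06, 0, -3, 0, 1],
    [0, 0, 0.06, 0, -3, 0, 1],
    [0, 0, 0.06, 0, -3, 0, 1],
    [0, 0, 0.06, 0, -3, 0, 1],
    [0, 0, 0.05, 0, -2.5, 0, 1],
    [0, 0, 0.03, 0, -1.5, 0, 1],
    [0, 0, 0.015, 0, -0.7, 0, 1],
    [0, 0, 0, 0, 0, 0, 1],
    [0, 0, 0, 0, 0, 0, 1],
    [0, 0, 0, 0, 0, 0, 1],
  ],
)

```text
clock: 25.8
tcp_pos: [603.6, 20.2, 125.6]
tool_rot: [0.195, -0.196, 0.683, 0.676]
contact_force: [-0.1, -0.1, -2.7]
width: 0.723
```

```bash
python3 tgt.py 560 20 61 -60 50; python3 - <<'E'
from h import *
import pickle
s=cam('scene'); w=cam('wrist'); x,y=map(int,proj(s,(560,20,80)))
cv2.imwrite('pics/s7.png',np.hstack([cv2.resize(s['frame'][y-50:y+50,x-50:x+50],(400,400),interpolation=cv2.INTER_CUBIC),w['frame'][:,120:520]]))
E
```

```text
t 25.8 tcp [603.6  20.2 125.6] F [-0.1 -0.1 -2.7] w 0.723 j [ 0.11  1.39 -0.62  0.85  0.33  2.01  1.16]
tilt out -57.9 turn [-0.008 -0.004  0.037] target tcp [603.3  20.   86. ] shift in target axes [ 20.  -34.2  -0.2]
```

View pics/s7.png

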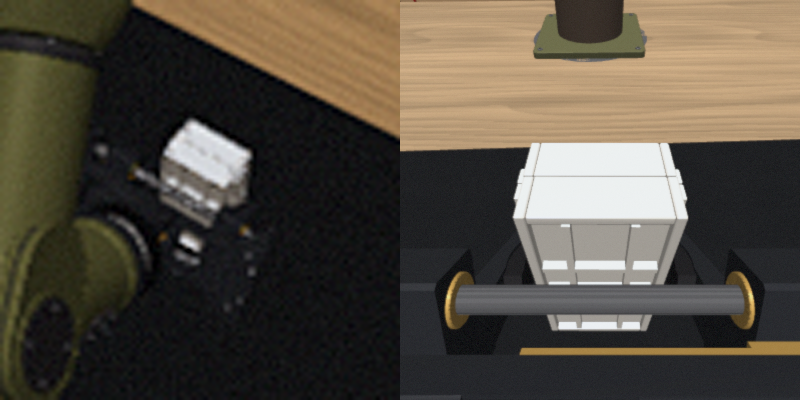

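The pair is closed and nearly upright, held at the seam. j6 is close to its limit, so I lower it while moving inward, then square it up.

Call:
play_rows(
  plan=[
    [0, 0, 0, 3, -0.4, 0, 1],
    [0, 0, 0, 5, -0.7, 0, 1],
    [0, 0, 0, 7, -1, 0, 1],
    [0, 0, 0, 8, -1.1, 0, 1],
    [0, 0, 0, 7, -1, 0, 1],
    [0, 0, 0, 5, -0.7, 0, 1],
    [0, 0, 0, 3, -0.4, 0, 1],
    [-0.004, -0.002, 0.018, 0.7, -1, 0, 1],
    [-0.004, -0.002, 0.018, 0, -0.9, 0, 1],
    [0, 0, 0, 0, 0, 0, 1],
    [0, 0, 0, 0, 0, 0, 1],
    [0, 0, 0, 0, 0, 0, 1],
  ],
)

```text
clock: 26.9
tcp_pos: [574.9, 20.2, 98.5]
tool_rot: [0.184, -0.183, 0.683, 0.683]
contact_force: [0.2, 0.0, -3.3]
width: 0.718
```

```bash
python3 tgt.py 530 20 61 -60 50; python3 - <<'E'
from h import *
w=cam('wrist'); s,p,M=st(); g=w['frame'].min(axis=2); cv2.imwrite('pics/w8.png',w['frame'])
# predict rows for pair standing: G=530.., end faces
G=p+50*M[:,0]
for dx,dz in((20,56),(0,56),(-20,56),(20,-56)):
    print(dx,dz,np.round(proj(w,G+np.array([dx,0,dz])),1))
c=[int(v) for v in g[120:345:1,320]]; print([ (i+120,c[i],c[i+1]) for i in range(len(c)-1) if abs(c[i]-c[i+1])>25])
E
```

```text
t 26.9 tcp [574.9  20.2  98.5] F [ 0.2  0.  -3.3] w 0.718 j [ 0.13  1.41 -0.63  0.95  0.33  1.93  1.14]
tilt out -59.9 turn [-0.     0.001  0.001] target tcp [573.3  20.   86. ] shift in target axes [  7.6 -10.1  -0.2]
20 56 [320.1 217.8]
0 56 [319.9 175.3]
-20 56 [319.8 142.6]
20 -56 [319.7 331.6]
[(142, 144, 232), (175, 219, 180), (176, 180, 231), (217, 235, 207), (218, 207, 165), (259, 148, 180), (260, 180, 230), (268, 234, 190), (269, 190, 152), (281, 161, 230), (283, 233, 169), (284, 169, 100), (313, 68, 98), (314, 98, 140), (321, 161, 228), (328, 232, 169), (329, 169, 117), (330, 117, 58), (331, 58, 32)]
```

Call:
play_rows(
  plan=[
    [0, 0, 0, 1.5, -2.6, 0, 1],
    [0, 0, 0, 2, -3.5, 0, 1],
    [0, 0, 0, 1.5, -2.6, 0, 1],
    [0, 0, 0, 1, -1.7, 0, 1],
    [0, 0, 0, 0.6, -1, 0, 1],
    [0, 0, 0, 0.5, -0.8, 0, 1],
    [0, 0, 0, 0, 0, 0, 1],
    [0, 0, 0, 0, 0, 0, 1],
    [0, 0, 0, 0, 0, 0, 1],
  ],
)

```text
clock: 27.7
tcp_pos: [574.7, 20.0, 84.7]
tool_rot: [0.183, -0.183, 0.683, 0.683]
contact_force: [0.2, 0.1, -2.7]
width: 0.719
```

```bash
python3 tgt.py 530 20 59 -60 50
```

```text
t 27.7 tcp [574.7  20.   84.7] F [ 0.2  0.1 -2.7] w 0.719 j [ 0.13  1.43 -0.62  0.94  0.33  1.92  1.15]
tilt out -60.0 turn [-0.     0.     0.001] target tcp [573.3  20.   84. ] shift in target axes [ 1.5  0.1 -0. ]
```

Not touching yet (force is still the −2.7 N weight), so I lower in small steps.

Call:
play_rows(
  plan=[
    [0, 0, 0, 0.3, -0.5, 0, 1],
    [0, 0, 0, 0.3, -0.5, 0, 1],
    [0, 0, 0, 0, 0, 0, 1],
    [0, 0, 0, 0, 0, 0, 1],
  ],
)

```text
clock: 28.03
tcp_pos: [574.6, 20.0, 83.5]
tool_rot: [0.183, -0.183, 0.683, 0.683]
contact_force: [0.8, -0.3, -2.8]
width: 0.719
```

```bash
python3 tgt.py 530 20 59 -60 50
```

```text
t 28.03 tcp [574.6  20.   83.5] F [ 0.8 -0.3 -2.8] w 0.719 j [ 0.13  1.43 -0.62  0.94  0.33  1.92  1.15]
tilt out -60.0 turn [-0.     0.     0.001] target tcp [573.3  20.   84. ] shift in target axes [ 0.9  1.1 -0. ]
```

Call:
play_rows(
  plan=[
    [0, 0, 0, 0.25, -0.45, 0, 1],
    [0, 0, 0, 0.25, -0.45, 0, 1],
    [0, 0, 0, 0, 0, 0, 1],
    [0, 0, 0, 0, 0, 0, 1],
  ],
)

```text
clock: 28.37
tcp_pos: [574.6, 20.0, 83.3]
tool_rot: [0.183, -0.183, 0.683, 0.683]
contact_force: [-0.0, -1.1, 5.6]
width: 0.72
```

```bash
python3 tgt.py 530 20 59 -60 50
```

```text
t 28.37 tcp [574.6  20.   83.3] F [-0.  -1.1  5.6] w 0.72 j [ 0.13  1.43 -0.62  0.94  0.33  1.93  1.15]
tilt out -60.0 turn [ 0.  0. -0.] target tcp [573.3  20.   84. ] shift in target axes [0.8 1.2 0. ]
```

Call:
play_rows(
  plan=[
    [0, 0, 0, 0, 0, 0, 0.6],
    [0, 0, 0, 0, 0, 0, 0.2],
    [0, 0, 0, 0, 0, 0, -0.4],
    [0, 0, 0, 0, 0, 0, -1],
    [0, 0, 0, 0, 0, 0, -1],
    [0, 0, 0, 0, 0, 0, -1],
    [0, 0, 0, -5, 0, 0, -1],
    [0, 0, 0, -10, 0, 0, -1],
    [0, 0, 0, -15, 0, 0, -1],
    [0, 0, 0, -20, 0, 0, -1],
    [0, 0, 0, -15, 2, 0, -1],
    [0, 0, 0, -15, 10, 0, -1],
    [0, 0, 0, -12, 18, 0, -1],
    [0, 0, 0, -12, 20, 0, -1],
    [0, 0, -0.05, -12, 20, 0, -1],
    [0, 0, -0.08, -8, 15, 0, -1],
    [0, 0, -0.09, 0, 10, 0, -1],
    [0, 0, -0.09, 0, 8, 0, -1],
    [0, 0, -0.09, 0, 8, 0, -1],
    [0, 0, -0.09, 0, 8, 0, -1],
  ],
)

```text
clock: 30.03
tcp_pos: [594.9, 19.2, 218.6]
tool_rot: [0.338, -0.34, 0.621, 0.62]
contact_force: [-0.3, 1.6, 0.3]
width: 1.0
```

```bash
python3 tgt.py 531.3 20 74 30 50 60; python3 - <<'E'
from h import *
s=cam('scene'); w=cam('wrist'); x,y=map(int,proj(s,(531,20,60)))
cv2.imwrite('pics/s9.png',np.hstack([cv2.resize(s['frame'][y-50:y+50,x-50:x+50],(400,400),interpolation=cv2.INTER_CUBIC),w['frame'][:,120:520]]))
E
```

```text
t 30.03 tcp [594.9  19.2 218.6] F [-0.3  1.6  0.3] w 1.0 j [-0.12  0.99  0.07  1.28 -0.09  1.45  1.54]
tilt out -32.8 turn [ 0.002 -0.003 -1.096] target tcp [476.3  20.  169.3] shift in target axes [-16.6 127.4   0.8]
```

View pics/s9.png

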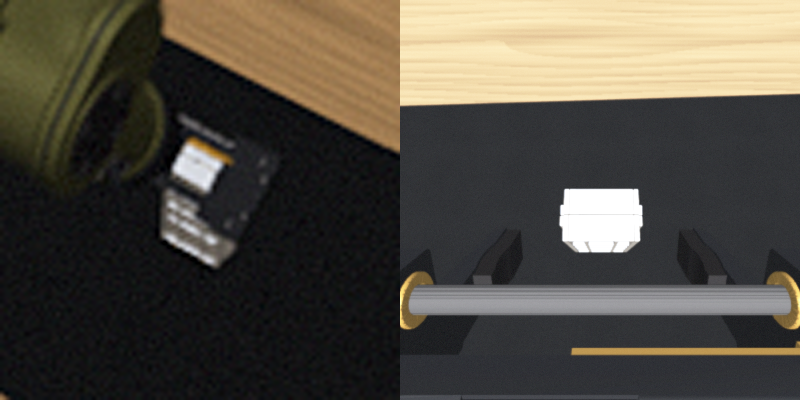

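Call:
play_rows(
  plan=[
    [0, 0.06, -0.05, 0, 0, 0, -1],
    [0, 0.07, -0.05, 0, 0, 0, -1],
    [0, 0.07, -0.05, 0, 0, 0, -1],
    [0, 0.06, -0.05, 0, 0, 0, -1],
    [0, 0.04, -0.05, 0, 0, 0, -1],
    [0, 0, -0.05, 0, 2, 0, -1],
    [0, 0, -0.05, 0, 4, 0, -1],
    [0, 0, -0.05, 0, 4, 0, -1],
    [0, 0, -0.05, 0, 4, 0, -1],
    [0, 0, -0.05, 0, 4, 0, -1],
  ],
)

```text
clock: 30.97
tcp_pos: [578.1, 18.1, 220.9]
tool_rot: [-0.375, 0.575, -0.551, -0.475]
contact_force: [-0.0, 0.5, 0.6]
width: 0.996
```

```bash
python3 tgt.py 531.3 20 74 30 50 60
```

```text
t 30.97 tcp [578.1  18.1 220.9] F [-0.   0.5  0.6] w 0.996 j [-0.34  0.79  0.21  1.74  0.18  0.75  1.37]
tilt out -3.4 turn [ 0.195 -0.239 -0.595] target tcp [476.3  20.  169.3] shift in target axes [ -6.2 114.    1.9]
```

Call:
play_rows(
  plan=[
    [0, 0, -0.05, 0, 4, 0, -1],
    [0, 0, -0.05, 0, 4, 0, -1],
    [0, 0, -0.05, 0, 4, 0, -1],
    [0, 0, -0.05, 0, 4, 0, -1],
    [0, 0, -0.05, 0, 4, 0, -1],
    [0, 0, -0.05, 0, 4, 0, -1],
    [0, 0, -0.05, 0, 4, 0, -1],
    [0, 0, -0.05, 0, 4, 0, -1],
  ],
)

```text
clock: 31.63
tcp_pos: [549.1, 12.5, 220.5]
tool_rot: [-0.457, 0.669, -0.434, -0.394]
contact_force: [0.1, -1.3, 1.0]
width: 1.0
```

```bash
python3 tgt.py 531.3 20 74 30 50 60
```

```text
t 31.63 tcp [549.1  12.5 220.5] F [ 0.1 -1.3  1. ] w 1.0 j [-0.49  0.72  0.4   2.13  0.47  0.07  1.06]
tilt out 18.8 turn [ 0.233 -0.2   -0.218] target tcp [476.3  20.  169.3] shift in target axes [ 8.  88.6  7.5]
```

Call:
play_rows(
  plan=[
    [0, 0.07, 0, 0, 0, 0, -1],
    [0, 0.08, 0, 0, 0, 0, -1],
    [0, 0.08, 0, 0, 0, 0, -1],
    [0, 0.07, -0.03, 0, 0, 0, -1],
    [0, 0, -0.05, 0, 0, 0, -1],
    [0, 0, -0.05, 0, 0, 0, -1],
    [0, 0, -0.05, 0, 0, 0, -1],
    [0, 0, 0, 0, 0, 0, -1],
  ],
)

```text
clock: 32.3
tcp_pos: [539.0, 8.1, 218.5]
tool_rot: [-0.383, 0.724, -0.497, -0.286]
contact_force: [0.7, 0.5, -0.1]
width: 0.995
```

```bash
python3 tgt.py 531.3 20 74 30 50 60
```

```text
t 32.3 tcp [539.    8.1 218.5] F [ 0.7  0.5 -0.1] w 0.995 j [-0.8   0.88  0.7   2.17  1.14  0.12  0.23]
tilt out 23.3 turn [ 0.272 -0.508 -0.179] target tcp [476.3  20.  169.3] shift in target axes [11.3 78.9 11.9]
```

```bash
cat > an.py <<'E'
from fk import *
from scipy.optimize import least_squares
P=[330.65,568.67,346.71,250.66,-1.97,-.079,2.43]
def parts(j):
    R=Rz(-j[0]+P[5])@Ry(j[1])@Rz(-j[2]); e=P[0]*Z+R@(P[1]*Z); f=R@Ry(j[3])@Z; return e,f,fk(j,P)[1]
j=[-.8,.88,.7,2.17,1.14,.12,.23]; e,f,t=parts(j); print('now elbow',e.round(),'fore',f.round(2),'tool',t.round(2))
lo=[-3.01,-.46,-1.47,.13,-1,.04];hi=[3.01,2.08,1.51,2.56,4.14,2.09]
for a,tcp in((30,(476.3,20,169.3)),(30,(501,20,112)),(10,(540,20,220))):
    a=np.radians(a); x=np.array([np.sin(a),0,-np.cos(a)])
    for j3 in(-.9,-.6,-.3,0,.3,.6,.9):
        best=None
        for j50 in(-.8,.5,1.6,2.6,3.8):
            g=lambda q:np.r_[fk(q,P)[0]-tcp,300*(fk(q,P)[1]-x),30*(q[2]-j3)]
            r=least_squares(g,[-.3*np.sign(j3),.9,j3,2.2,j50,.6],bounds=(lo,hi))
            if best is None or r.cost<best.cost: best=r
        print(np.degrees(a).round(),j3,best.x.round(2),round(best.cost,1))
E
python3 an.py
```

```text
now elbow [329. 289. 693.] fore [ 0.33 -0.42 -0.85] tool [ 0.3  -0.53 -0.8 ]
30.0 -0.9 [ 0.34  0.98 -0.9   2.51  2.28  1.  ] 0.0
30.0 -0.6 [ 0.2   0.87 -0.6   2.51  2.51  0.83] 0.0
30.0 -0.3 [ 0.04  0.82 -0.3   2.51  2.79  0.73] 0.0
30.0 0 [-0.14  0.8  -0.    2.51  3.1   0.69] 0.0
30.0 0.3 [-0.31  0.82  0.3   2.51  3.42  0.71] 0.0
30.0 0.6 [-0.47  0.88  0.6   2.51  3.71  0.8 ] 0.0
30.0 0.9 [-0.61  0.98  0.9   2.51  3.95  0.96] 0.0
30.0 -0.9 [ 0.34  1.15 -0.9   2.44  2.35  1.11] 0.0
30.0 -0.6 [ 0.2   1.03 -0.6   2.45  2.55  0.93] 0.0
30.0 -0.3 [ 0.04  0.97 -0.3   2.45  2.81  0.82] 0.0
30.0 0 [-0.13  0.94 -0.    2.45  3.1   0.77] 0.0
30.0 0.3 [-0.31  0.97  0.3   2.45  3.4   0.8 ] 0.0
30.0 0.6 [-0.47  1.03  0.6   2.45  3.67  0.9 ] 0.0
30.0 0.9 [-0.61  1.15  0.9   2.45  3.9   1.06] 0.0
10.0 -0.9 [ 0.38  0.83 -0.9   2.03  1.2   0.7 ] 0.0
10.0 -0.6 [ 0.23  0.73 -0.6   2.03  1.    0.49] 0.0
10.0 -0.3 [ 0.06  0.68 -0.3   2.03  0.64  0.34] 0.0
10.0 0 [-0.12  0.66 -0.    2.03  0.03  0.28] 0.0
10.0 0.3 [-0.3   0.68  0.3   2.03 -0.61  0.33] 0.0
10.0 0.6 [-0.47  0.73  0.6   2.03 -0.98  0.48] 0.0
10.0 0.9 [-0.5   0.75  0.66  2.02 -1.    0.52] 30.7
```

```bash
cat > sim.py <<'E'
from fk import *
from an import P
from scipy.spatial.transform import Rotation as Ro
lo=np.array([-3.01,-.46,-1.47,.13,-1,.04,-2.66]);hi=np.array([3.01,2.08,1.51,2.56,4.14,2.09,2.66])
NOM=np.array([0,.7,0,1.6,0.2,.9,0])
def F(j):
    R=Rz(-j[0]+P[5])@Ry(j[1])@Rz(-j[2])@Ry(j[3])@Rz(-j[4])@Ry(j[5])@Rz(-j[6]); return fk(j,P)[0], R
def J(j):
    p,R=F(j); C=[]
    for i in range(7):
        q=np.array(j,float); q[i]+=1e-5; p2,R2=F(q); C.append(np.r_[(p2-p)/1e-5/300,Ro.from_matrix(R2@R.T).as_rotvec()/1e-5])
    return np.array(C).T
def run(j,rows,B,kn=0.,lam=.02):
    j=np.array(j,float); p,R=F(j); T=R@B
    for r in rows:
        for s in range(4):
            p=p+T@np.array(r[3:6])/4; T=T@Ro.from_rotvec(np.array(r[:3])/4).as_matrix()
            for _ in range(2):
                p0,R0=F(j); e=np.r_[(p-p0)/300,Ro.from_matrix(T@(R0@B).T).as_rotvec()]
                A=J(j); Ai=A.T@np.linalg.inv(A@A.T+lam**2*np.eye(6)); dq=Ai@e+kn*(np.eye(7)-Ai@A)@(NOM-j)
                m=np.abs(dq)/(np.array([2.57,2.57,3.14,3.14,3.14,3.14,3.14])*.7/12/8*1.0); dq/=max(1,m.max()) 
                j=np.clip(j+dq,lo,hi)
    return j,p,T
# tool frame relative to flange R: from a recorded pose
def base(j,M): return F(j)[1].T@M
E
cat > cal.py <<'E'
from sim import *
j0=[-.26,.9,.22,2.02,-.64,.29,-1.07]; M0=np.array([[0,1,0],[0,0,-1],[-1,0,0.]])
B=base(j0,M0); print(B.round(2))
M1=np.array([[0,-1,0],[0,0,1],[-1,0,0.]]); print(base([.12,.8,-.41,1.99,.65,.49,.8],M1).round(2))
seg1=[[0,0,0,-9,0,0]]*6+[[-.12,0,0,0,0,0]]*26
R1=[[0,0,0,-5,0,0],[0,0,0,-10,0,0],[0,0,0,-15,0,0],[0,0,0,-20,0,0],[0,0,0,-15,2,0],[0,0,0,-15,10,0],[0,0,0,-12,18,0],[0,0,0,-12,20,0],[0,0,-.05,-12,20,0],[0,0,-.08,-8,15,0],[0,0,-.09,0,10,0],[0,0,-.09,0,8,0],[0,0,-.09,0,8,0],[0,0,-.09,0,8,0]]
R2=[[0,.06,-.05,0,0,0],[0,.07,-.05,0,0,0],[0,.07,-.05,0,0,0],[0,.06,-.05,0,0,0],[0,.04,-.05,0,0,0],[0,0,-.05,0,2,0]]+[[0,0,-.05,0,4,0]]*4
R3=[[0,0,-.05,0,4,0]]*8
for kn in(0,.002,.01,.03):
    print('kn',kn,run(j0,seg1,B,kn)[0].round(2)); j=[.13,1.43,-.62,.94,.33,1.92,1.15]
    for S in(R1,R2,R3): j=run(j,S,B,kn)[0]; print('   ',j.round(2))
E
python3 cal.py 2>&1 | grep -v -e now -e '^[13]0.0'
```

```text
[[ 0.    0.08 -1.  ]
 [ 0.    1.    0.08]
 [ 1.   -0.    0.  ]]
[[ 0.    0.08 -1.  ]
 [-0.01  1.    0.08]
 [ 1.    0.01  0.  ]]
kn 0 [ 0.09  0.82 -0.38  2.01  0.69  0.44  0.73]
    [ 0.18  1.05 -0.6   1.15  0.32  1.6   1.17]
    [ 0.1   0.81 -0.5   1.62  0.67  0.99  0.93]
    [-0.06  0.65 -0.16  2.02  1.19  0.32  0.4 ]
kn 0.002 [ 0.09  0.82 -0.38  2.01  0.69  0.44  0.74]
    [ 0.17  1.04 -0.57  1.15  0.3   1.59  1.18]
    [ 0.08  0.8  -0.45  1.62  0.64  0.97  0.97]
    [-0.11  0.65 -0.07  2.02  1.1   0.27  0.48]
kn 0.01 [ 0.09  0.82 -0.38  2.01  0.69  0.44  0.74]
    [ 0.15  1.03 -0.51  1.15  0.26  1.58  1.22]
    [ 0.04  0.78 -0.37  1.62  0.58  0.94  1.02]
    [-0.16  0.65  0.    2.02  1.    0.23  0.58]
kn 0.03 [ 0.1   0.82 -0.39  2.01  0.7   0.45  0.72]
    [ 0.13  1.02 -0.47  1.15  0.23  1.58  1.25]
    [ 0.03  0.78 -0.35  1.62  0.56  0.94  1.03]
    [-0.15  0.65 -0.    2.02  1.01  0.23  0.56]
```

```bash
cat > plan.py <<'E'
from sim import *
from h import st
import sys
s,p0,M0=st(); j0=np.array(s['joints']); B=base(j0,M0)
def fr(a,yaw):  # tilt out a deg, then yaw (tool-x roll, rad) 
    a=np.radians(a); x=np.array([np.sin(a),0,-np.cos(a)]); z=np.array([0,1.,0]); return np.c_[x,np.cross(z,x),z]@Ro.from_rotvec([yaw,0,0]).as_matrix()
def go(j,T2,p2,n):
    p,R=F(j); T=R@B; p=p
    v=Ro.from_matrix(T.T@T2).as_rotvec()/n; rows=[]
    for i in range(n):
        Tn=T@Ro.from_rotvec(v*i).as_matrix(); rows.append(np.r_[v,Tn.T@(np.array(p2)-p)/n])
    j2,pe,Te=run(j,rows,B,0.); return j2,v,rows
if __name__=='__main__':
    off=F(j0)[0]-p0; print('off',off.round(1))
    for A in(-20,-45):
      for yw in(1.0,1.8):
        j=j0; print('A',A,'yaw',yw)
        for T2,p2,n in((fr(A,0),(560,20,230),22),(fr(A,yw),(560,20,230),18),(fr(5,yw),(540,20,200),15),(fr(5,0),(540,20,200),20),(fr(30,0),(476,20,169),22)):
            j,v,_=go(j,T2,p2,n); print('   ',j.round(2),'err',np.round(F(j)[0]-p2,0))
E
python3 plan.py | grep -v -e now -e '^[13]0.0'
```

```text
off [-20.8   0.3 -17. ]
A -20 yaw 1.0
    [ 0.06  0.86 -0.34  1.55  0.24  1.18  1.24] err [ 0. -0. -0.]
    [-0.08  0.83 -0.04  1.55 -0.01  1.15  0.47] err [ 0.  0. -0.]
    [-0.08  0.72 -0.04  1.95  0.    0.43  0.48] err [ 0. -0. -0.]
    [ 0.01  0.73 -0.24  1.95  0.41  0.47  1.06] err [ 0. -0.  0.]
    [-0.4   0.73  0.4   2.4   0.52  0.04  0.91] err [-96. -61.  12.]
A -20 yaw 1.8
    [ 0.06  0.86 -0.34  1.55  0.24  1.18  1.24] err [ 0. -0. -0.]
    [-0.2   0.83  0.2   1.58 -0.2   1.12 -0.14] err [ 0.  0. -0.]
    [-0.16  0.72  0.1   1.97 -0.3   0.39 -0.02] err [ 0.  0. -0.]
    [ 0.02  0.73 -0.25  1.95  0.43  0.47  1.04] err [ 0. -0.  0.]
    [-0.41  0.73  0.42  2.4   0.56  0.04  0.87] err [-95. -65.  14.]
A -45 yaw 1.0
    [ 0.    1.04 -0.26  1.26  0.13  1.7   1.32] err [ 1. -0. -1.]
    [-0.13  1.02  0.07  1.26 -0.07  1.68  0.53] err [ 0.  0. -0.]
    [-0.13  0.72  0.04  1.95 -0.12  0.43  0.6 ] err [ 1. -0. -0.]
    [-0.04  0.72 -0.15  1.95  0.29  0.45  1.18] err [ 0. -0.  0.]
    [-0.33  0.72  0.29  2.41  0.36  0.04  1.08] err [-100.  -43.    6.]
A -45 yaw 1.8
    [ 0.    1.04 -0.26  1.26  0.13  1.7   1.32] err [ 1. -0. -1.]
    [-0.24  1.03  0.33  1.28 -0.23  1.67 -0.1 ] err [ 0.  0. -0.]
    [-0.22  0.72  0.21  1.97 -0.47  0.42  0.15] err [ 1. -0. -0.]
    [-0.04  0.72 -0.14  1.95  0.27  0.45  1.2 ] err [ 0. -0.  0.]
    [-0.32  0.72  0.28  2.41  0.33  0.04  1.1 ] err [-100.  -41.    5.]
```

```bash
cat > plan2.py <<'E'
from plan import *
for yw in(-.8,-1.3):
  for W in([(fr(-20,0),(560,20,230),22),(fr(0,yw),(530,20,180),18)],[(fr(0,yw),(530,20,180),24)]):
    j=j0; print('yaw',yw)
    for T2,p2,n in W+[(fr(15,yw),(505,20,180),12),(fr(30,yw),(476,20,169),12),(fr(30,0),(476,20,169),12)]:
        j,v,_=go(j,T2,p2,n); print('   ',v.round(3),n,j.round(2),'err',np.round(F(j)[0]-p2,0))
E
python3 plan2.py | grep -v -e now -e '^[13]0.0'
```

```text
yaw -0.8
    [ 0.001 -0.027  0.03 ] 22 [ 0.06  0.86 -0.34  1.55  0.24  1.18  1.24] err [ 0. -0. -0.]
    [-0.044  0.008 -0.018] 18 [ 0.11  0.8  -0.43  1.94  0.67  0.57  1.6 ] err [ 0. -0. -0.]
    [ 0.     0.016 -0.015] 12 [-0.23  0.72  0.12  2.2   0.91  0.04  1.32] err [ -9. -13.  -1.]
    [ 0.001  0.015 -0.021] 12 [-0.67  0.82  0.83  2.4   0.99  0.04  1.22] err [ -86. -120.   57.]
    [ 0.067 -0.032 -0.049] 12 [-0.49  0.72  0.56  2.41  0.69  0.04  0.88] err [-94. -86.  35.]
yaw -0.8
    [-0.027 -0.027  0.004] 24 [ 0.16  0.81 -0.51  1.95  0.76  0.62  1.51] err [-0.  0. -0.]
    [ 0.     0.016 -0.015] 12 [-0.24  0.72  0.14  2.2   1.12  0.04  1.11] err [ -6. -16.  -0.]
    [ 0.001  0.014 -0.021] 12 [-0.81  0.92  1.12  2.37  1.29  0.04  0.93] err [ -69. -157.  109.]
    [ 0.068 -0.054 -0.049] 12 [-0.63  0.75  0.76  2.39  0.93  0.04  0.62] err [ -76. -107.   62.]
yaw -1.3
    [ 0.001 -0.027  0.03 ] 22 [ 0.06  0.86 -0.34  1.55  0.24  1.18  1.24] err [ 0. -0. -0.]
    [-0.071  0.013 -0.017] 18 [ 0.18  0.82 -0.55  1.96  0.83  0.61  1.93] err [ 0. -1. -0.]
    [ 0.     0.021 -0.006] 12 [-0.32  0.73  0.27  2.21  1.34  0.04  1.39] err [ -7. -40.   5.]
    [ 0.002  0.021 -0.02 ] 12 [ 0.07  0.84 -0.43  2.51  2.59  0.81  0.11] err [ 0.  0. -0.]
    [ 0.108  0.    -0.   ] 12 [ 0.28  0.91 -0.78  2.47  2.28  0.87 -0.85] err [-0.  0. -0.]
yaw -1.3
    [-0.047 -0.029 -0.003] 24 [ 0.2   0.83 -0.59  1.96  0.87  0.63  1.9 ] err [-0.  0. -0.]
    [ 0.     0.021 -0.006] 12 [-0.06  0.72 -0.15  2.21  1.79  0.17  0.95] err [2. 0. 0.]
    [-0.     0.022 -0.006] 12 [ 0.18  0.89 -0.64  2.51  2.42  0.9   0.29] err [ 0. -0. -0.]
    [ 0.108  0.    -0.   ] 12 [ 0.36  0.99 -0.97  2.47  2.16  1.01 -0.72] err [-0. -0. -0.]
```

Call:
play_rows(
  plan=[
    [-0.047, -0.029, -0.003, 1, 0, 0, -1],
    [-0.047, -0.029, -0.003, 1.6, 0, 0, -1],
    [-0.047, -0.029, -0.003, 1.6, 0, 0, -1],
    [-0.047, -0.029, -0.003, 1.6, 0, 0, -1],
    [-0.047, -0.029, -0.003, 1.6, 0, 0, -1],
    [-0.047, -0.029, -0.003, 1.6, 0, 0, -1],
    [-0.047, -0.029, -0.003, 1.6, 0, 0, -1],
    [-0.047, -0.029, -0.003, 1.6, 0, 0, -1],
    [-0.047, -0.029, -0.003, 1.6, 0, 0, -1],
    [-0.047, -0.029, -0.003, 1.6, 0, 0, -1],
    [-0.047, -0.029, -0.003, 1.6, 0, 0, -1],
    [-0.047, -0.029, -0.003, 1.6, 0, 0, -1],
    [-0.047, -0.029, -0.003, 1.6, 0, 0, -1],
    [-0.047, -0.029, -0.003, 1.6, 0, 0, -1],
    [-0.047, -0.029, -0.003, 1.6, 0, 0, -1],
    [-0.047, -0.029, -0.003, 1.6, 0, 0, -1],
    [-0.047, -0.029, -0.003, 1.6, 0, 0, -1],
    [-0.07, -0.043, -0.004, 1.6, 0, 0, -1],
    [-0.07, -0.043, -0.004, 1.6, 0, 0, -1],
    [-0.07, -0.043, -0.004, 1.6, 0, 0, -1],
  ],
)

```text
clock: 33.97
tcp_pos: [546.1, -0.8, 190.0]
tool_rot: [-0.13, 0.711, -0.141, -0.676]
contact_force: [-0.0, 0.1, -0.3]
width: 0.999
```

```bash
cat > plan3.py <<'E'
from plan import *
print(s['clock'],p0.round(1),j0.round(2),'tool x',M0[:,0].round(3))
yw=-1.3; j=j0
for T2,p2,n in [(fr(0,yw),(530,20,185),5),(fr(15,yw),(505,20,185),12),(fr(30,yw),(476,20,172),12),(fr(30,0),(476,20,172),12)]:
    p2=np.array(p2)+(F(j0)[0]-p0)
    j,v,rows=go(j,T2,p2,n); print('   ',v.round(3),n,j.round(2),'err',np.round(F(j)[0]-p2,0),'shift',rows[0][3:].round(1),rows[-1][3:].round(1))
E
python3 plan3.py | grep -v -e now -e '^[13]0.0'
```

```text
33.9667 [546.1  -0.8 190. ] [ 0.23  0.79 -0.55  1.93  0.78  0.61  1.91] tool x [ 0.046 -0.024 -0.999]
    [-0.023 -0.01  -0.002] 5 [ 0.23  0.81 -0.61  1.94  0.78  0.64  1.99] err [-0. -0.  0.] shift [ 0.7 -2.6  4.6] [ 1.  -3.   4.3]
    [-0.     0.021 -0.006] 12 [-0.16  0.69  0.05  2.2   1.2   0.04  1.55] err [ -5. -14.  -1.] shift [0.  0.5 2. ] [-0.5  0.5  1.9]
    [ 0.001  0.022 -0.011] 12 [-0.79  0.87  1.1   2.34  1.68  0.11  1.04] err [ -48. -167.  124.] shift [ 0.4 -0.6  2.5] [-0.1 -0.5  2.5]
    [ 0.108 -0.05  -0.063] 12 [-0.45  0.68  0.52  2.38  0.66  0.04  0.96] err [-75. -81.  36.] shift [ -3.5 -17.    3.9] [10.3 -0.5 14.5]
```

```bash
cat > plan4.py <<'E'
from plan import *
def side(T,b): return Ro.from_rotvec([-b,0,0]).as_matrix()@T   # world x rotation: tips toward -y for b>0
off=F(j0)[0]-p0
for yw in(-1.3,-1.7):
  for b in(.12,.25):
    for y in(0,-40):
      j=j0; print('yaw',yw,'side',b,'y',y)
      for T2,p2,n in [(side(fr(3,yw),b),(540,y,185),6),(side(fr(17,yw),b),(508,y,185),14),(fr(30,yw),(476,20,172),12),(fr(30,0),(476,20,172),14)]:
        p2=np.array(p2)+off
        j,v,rows=go(j,T2,p2,n); print('   ',v.round(3),n,j.round(2),'err',np.round(F(j)[0]-p2,0),'sh',rows[0][3:].round(1),rows[-1][3:].round(1))
E
python3 plan4.py | grep -v -e now -e '^[13]0.0'
```

```text
yaw -1.3 side 0.12 y 0
    [-0.02   0.006  0.015] 6 [ 0.15  0.79 -0.49  1.95  0.88  0.62  1.9 ] err [-0. -0. -0.] sh [0.8 0.3 1. ] [0.8 0.1 1.1]
    [ 0.     0.017 -0.005] 14 [-0.05  0.7  -0.15  2.23  1.86  0.25  0.9 ] err [ 0. -0. -0.] sh [-0.1  0.6  2.2] [-0.6  0.6  2.1]
    [ 0.004  0.016 -0.014] 12 [ 0.23  0.86 -0.65  2.49  2.45  0.82  0.3 ] err [ 0.  0. -0.] sh [ 0.  -1.   3.2] [-0.4 -0.9  3.2]
    [ 0.093  0.    -0.   ] 14 [ 0.39  0.98 -0.99  2.49  2.2   1.02 -0.75] err [-0. -0. -0.] sh [-0.  0. -0.] [-0. -0. -0.]
yaw -1.3 side 0.12 y -40
    [-0.02   0.006  0.015] 6 [ 0.23  0.79 -0.49  1.95  0.9   0.62  1.96] err [ 0. -0.  0.] sh [ 0.9  6.4 -1.5] [ 1.5  6.5 -0.8]
    [ 0.     0.017 -0.005] 14 [ 0.07  0.7  -0.21  2.23  1.9   0.26  0.95] err [ 0. -0. -0.] sh [-0.1  0.6  2.2] [-0.6  0.6  2.1]
    [ 0.004  0.016 -0.014] 12 [ 0.25  0.87 -0.7   2.49  2.41  0.84  0.33] err [ 0.  0. -0.] sh [-0.3 -4.2  3.9] [-0.4 -4.1  4.1]
    [ 0.093  0.    -0.   ] 14 [ 0.4   1.   -1.03  2.49  2.18  1.05 -0.73] err [-0.  0. -0.] sh [-0.  0.  0.] [-0.  0. -0.]
yaw -1.3 side 0.25 y 0
    [-0.021  0.01
[... 2406 characters left out ...]
75] err [ 0.  0. -0.] sh [-0.2 -2.2  2.5] [-0.4 -2.   2.6]
    [0.121 0.    0.   ] 14 [ 0.43  1.06 -1.14  2.49  2.11  1.14 -0.66] err [-0.  0. -0.] sh [-0.  0.  0.] [-0.  0. -0.]
yaw -1.7 side 0.25 y -40
    [-0.087  0.006  0.038] 6 [ 0.18  0.8  -0.51  1.96  1.04  0.73  2.19] err [ 1. -0.  1.] sh [ 0.9  6.4 -1.5] [2.2 6.2 1.4]
    [0.    0.017 0.002] 14 [ 0.11  0.74 -0.38  2.23  1.75  0.52  1.47] err [ 0. -0. -0.] sh [-0.1 -0.3  2.4] [-0.6 -0.3  2.3]
    [ 0.008  0.021 -0.017] 12 [ 0.28  0.89 -0.76  2.49  2.36  0.88  0.78] err [0. 0. 0.] sh [-1.  -5.4  1.8] [-0.5 -5.3  2.1]
    [ 0.121  0.    -0.   ] 14 [ 0.44  1.07 -1.17  2.49  2.1   1.16 -0.65] err [-0.  0. -0.] sh [0. 0. 0.] [ 0.  0. -0.]
```

Call:
play_rows(
  plan=[
    [-0.021, 0.013, 0.035, 0.8, 0.2, 1, -1],
    [-0.021, 0.013, 0.035, 0.8, 0.2, 1, -1],
    [-0.021, 0.013, 0.035, 0.8, 0.2, 1, -1],
    [-0.021, 0.013, 0.035, 0.8, 0.2, 1, -1],
    [-0.021, 0.013, 0.035, 0.8, 0.2, 1, -1],
    [-0.021, 0.013, 0.035, 0.8, 0.2, 1, -1],
    [0, 0.02, -0.006, -0.2, 0.7, 2.5, -1],
    [0, 0.02, -0.006, -0.2, 0.7, 2.5, -1],
    [0, 0.02, -0.006, -0.3, 0.7, 2.5, -1],
    [0, 0.02, -0.006, -0.3, 0.7, 2.5, -1],
    [0, 0.02, -0.006, -0.4, 0.7, 2.5, -1],
    [0, 0.02, -0.006, -0.4, 0.7, 2.5, -1],
    [0, 0.02, -0.006, -0.5, 0.7, 2.5, -1],
    [0, 0.02, -0.006, -0.5, 0.7, 2.5, -1],
    [0, 0.02, -0.006, -0.6, 0.7, 2.5, -1],
    [0, 0.02, -0.006, -0.6, 0.7, 2.5, -1],
    [0, 0.02, -0.006, -0.6, 0.7, 2.5, -1],
    [0, 0.02, -0.006, -0.6, 0.7, 2.5, -1],
  ],
)

```text
clock: 35.47
tcp_pos: [509.4, -0.7, 184.6]
tool_rot: [-0.01, 0.807, -0.153, -0.57]
contact_force: [0.1, -0.5, -0.6]
width: 1.002
```

Call:
play_rows(
  plan=[
    [0.008, 0.013, -0.023, -0.3, -1, 3.1, -1],
    [0.008, 0.013, -0.023, -0.3, -1, 3.1, -1],
    [0.008, 0.013, -0.023, -0.3, -1, 3.1, -1],
    [0.008, 0.013, -0.023, -0.3, -1, 3.1, -1],
    [0.008, 0.013, -0.023, -0.3, -1, 3.1, -1],
    [0.008, 0.013, -0.023, -0.3, -1, 3.1, -1],
    [0.008, 0.013, -0.023, -0.3, -1, 3.1, -1],
    [0.008, 0.013, -0.023, -0.3, -1, 3.1, -1],
    [0.008, 0.013, -0.023, -0.3, -1, 3.1, -1],
    [0.008, 0.013, -0.023, -0.3, -1, 3.1, -1],
    [0.008, 0.013, -0.023, -0.3, -1, 3.1, -1],
    [0.008, 0.013, -0.023, -0.3, -1, 3.1, -1],
  ],
)

```text
clock: 36.47
tcp_pos: [478.5, 18.7, 171.8]
tool_rot: [-0.115, 0.861, -0.069, -0.491]
contact_force: [0.2, -0.7, -0.0]
width: 1.002
```

```bash
python3 tgt.py 531.3 20 74 30 50 60
```

```text
t 36.47 tcp [478.5  18.7 171.8] F [ 0.2 -0.7 -0. ] w 1.002 j [ 0.2   0.87 -0.67  2.5   2.37  0.88  0.32]
tilt out 30.6 turn [ 1.302 -0.012  0.004] target tcp [476.3  20.  169.3] shift in target axes [1.1 3.1 1.3]
```

Call:
play_rows(
  plan=[
    [0.06, 0, 0, 0, 0, 0, -1],
    [0.1, 0, 0, 0, 0, 0, -1],
    [0.11, 0, 0, 0, 0, 0, -1],
    [0.11, 0, 0, 0, 0, 0, -1],
    [0.11, 0, 0, 0, 0, 0, -1],
    [0.11, 0, 0, 0, 0, 0, -1],
    [0.11, 0, 0, 0, 0, 0, -1],
    [0.11, 0, 0, 0, 0, 0, -1],
    [0.11, 0, 0, 0, 0, 0, -1],
    [0.11, 0, 0, 0, 0, 0, -1],
    [0.11, 0, 0, 0, 0, 0, -1],
    [0.1, 0, 0, 0, 0, 0, -1],
    [0.052, 0, 0, 0, 0, 0, -1],
    [0, 0, 0, 0, 0, 0, -1],
    [0, 0, 0, 0, 0, 0, -1],
  ],
)

```text
clock: 37.72
tcp_pos: [477.6, 19.1, 171.7]
tool_rot: [-0.612, 0.615, -0.353, -0.35]
contact_force: [0.7, 0.5, -0.1]
width: 1.004
```

```bash
python3 tgt.py 531.3 20 76 30 50 60; python3 - <<'E'
from h import *
w=cam('wrist'); s,p,M=st(); cv2.imwrite('pics/w10.png',w['frame']); g=w['frame'].min(axis=2)
for q in((511.3,20,115),(531.3,20,115),(551.3,20,115),(511.3,20,3),(511.3,-9,115),(511.3,49,115),(551.3,-9,115),(551.3,49,115)): print(q,np.round(proj(w,q),1))
b=(g>110).astype(np.uint8); b[:,:240]=0; b[:,400:]=0; n,l,st_,_=cv2.connectedComponentsWithStats(b); print(st_[1:][st_[1:,4]>300])
E
```

```text
t 37.72 tcp [477.6  19.1 171.7] F [ 0.7  0.5 -0.1] w 1.004 j [ 0.38  0.98 -1.03  2.49  2.14  1.08 -0.72]
tilt out 30.4 turn [ 0.002 -0.005  0.007] target tcp [476.3  20.  171.3] shift in target axes [-0.2  1.4  0.9]
(511.3, 20, 115) [322.2 244.3]
(531.3, 20, 115) [322. 262.]
(551.3, 20, 115) [321.9 277. ]
(511.3, 20, 3) [322.  129.4]
(511.3, -9, 115) [271.1 244.1]
(511.3, 49, 115) [373.3 244.5]
(551.3, -9, 115) [278.6 276.8]
(551.3, 49, 115) [365.1 277.2]
[[  240   129   160   156 14995]
 [  240   296   160     2   320]
 [  240   302   160    53  7560]]
```

View pics/w10.png

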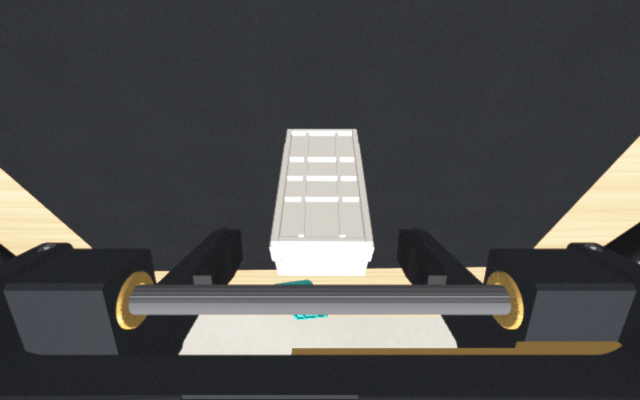

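Call:
play_rows(
  plan=[
    [0, 0, 0, 3, 0.5, 0.3, -1],
    [0, 0, 0, 7, 0.5, 0.3, -1],
    [0, 0, 0, 10, 0.4, 0.3, -1],
    [0, 0, 0, 11, 0, 0, -1],
    [0, 0, 0, 11, 0, 0, -1],
    [0, 0, 0, 9, 0, 0, -1],
    [0, 0, 0, 5, 0, 0, -1],
    [0, 0, 0, 3, 0, 0, -1],
    [0, 0, 0, 1, 0, 0, -1],
    [0, 0, 0, 0, 0, 0, -1],
    [0, 0, 0, 0, 0, 0, -1],
    [0, 0, 0, 0, 0, 0, 1],
    [0, 0, 0, 0, 0, 0, 1],
    [0, 0, 0, 0, 0, 0, 1],
    [0, 0, 0, 0, 0, 0, 1],
    [0, 0, 0, 0, 0, 0, 1],
    [0, 0, 0, 0, 0, 0, 1],
    [0, 0, 0, 0, 0, 0, 1],
  ],
  squeeze=58,
)

```text
clock: 39.27
tcp_pos: [506.4, 20.6, 120.5]
tool_rot: [-0.613, 0.615, -0.351, -0.35]
contact_force: [-0.1, -0.5, 3.5]
width: 0.723
```

```bash
python3 tgt.py 531.3 20 76 30 50
```

```text
t 39.27 tcp [506.4  20.6 120.5] F [-0.1 -0.5  3.5] w 0.723 j [ 0.37  1.11 -0.97  2.42  2.24  1.12 -0.69]
tilt out 30.5 turn [ 0.001 -0.002  0.009] target tcp [506.3  20.  119.3] shift in target axes [ 1.   0.7 -0.6]
```

Call:
play_rows(
  plan=[
    [0, 0, 0, -3, -1.7, 0, 1],
    [0, 0, 0, -6, -3.5, 0, 1],
    [0, 0, 0, -8, -4.6, 0, 1],
    [0, 0, 0, -8, -4.6, 0, 1],
    [0, 0, 0, -6, -3.5, 0, 1],
    [0, 0, 0.015, -3, -2.5, 0, 1],
    [0, 0, 0.03, 0, -1.5, 0, 1],
    [0, 0, 0.035, 0, -1.8, 0, 1],
    [0, 0, 0.04, 0, -2, 0, 1],
    [0, 0, 0.04, 0, -2, 0, 1],
    [0, 0, 0.04, 0, -2, 0, 1],
    [0, 0, 0.04, 0, -2, 0, 1],
    [0, 0, 0.04, 0, -2, 0, 1],
    [0, 0, 0.04, 0, -2, 0, 1],
    [0, 0, 0.04, 0, -2, 0, 1],
    [0, 0, 0.04, 0, -2, 0, 1],
    [0, 0, 0.04, 0, -2, 0, 1],
    [0, 0, 0.04, 0, -2, 0, 1],
    [0, 0, 0.04, 0, -2, 0, 1],
    [0, 0, 0.04, 0, -2, 0, 1],
  ],
)

```text
clock: 40.93
tcp_pos: [532.8, 20.9, 168.1]
tool_rot: [0.492, -0.494, 0.507, 0.507]
contact_force: [0.4, -0.0, -3.1]
width: 0.721
```

```bash
python3 tgt.py 540 20 112 -60 50
```

```text
t 40.93 tcp [532.8  20.9 168.1] F [ 0.4 -0.  -3.1] w 0.721 j [ 0.39  0.95 -0.92  1.91  1.    0.87  0.49]
tilt out -1.6 turn [-1.000e-03 -2.000e-03  1.019e+00] target tcp [583.3  20.  137. ] shift in target axes [-28.2 -52.1  -0.9]
```

Call:
play_rows(
  plan=[
    [0, 0, 0.06, 0, -3, 0, 1],
    [0, 0, 0.06, 0, -3, 0, 1],
    [0, 0, 0.06, 0, -3, 0, 1],
    [0, 0, 0.06, 0, -3, 0, 1],
    [0, 0, 0.06, 0, -3, 0, 1],
    [0, 0, 0.06, 0, -3, 0, 1],
    [0, 0, 0.06, 0, -3, 0, 1],
    [0, 0, 0.06, 0, -3, 0, 1],
    [0, 0, 0.06, 0, -3, 0, 1],
    [0, 0, 0.06, 0, -3, 0, 1],
    [0, 0, 0.06, 0, -3, 0, 1],
    [0, 0, 0.06, 0, -3, 0, 1],
    [0, 0, 0.06, 0, -3, 0, 1],
    [0, 0, 0.06, 0, -3, 0, 1],
    [0, 0, 0.06, 0, -3, 0, 1],
    [0, 0, 0.05, 0, -2.5, 0, 1],
    [0, 0, 0.035, 0, -1.8, 0, 1],
    [0, 0, 0.02, 0, -1, 0, 1],
    [0, 0, 0, 0, 0, 0, 1],
    [0, 0, 0, 0, 0, 0, 1],
  ],
)

```text
clock: 42.6
tcp_pos: [575.1, 20.9, 144.0]
tool_rot: [0.189, -0.189, 0.682, 0.681]
contact_force: [0.5, -0.5, -2.8]
width: 0.722
```

```bash
python3 tgt.py 531.3 20 40 -59.5 50; python3 - <<'E'
from h import *
w=cam('wrist'); s,p,M=st(); cv2.imwrite('pics/w11.png',w['frame']); g=w['frame'].min(axis=2)
G=p+50*M[:,0]; print('G',G.round(1))
for dx in(38,-74):
  for dz in(20,0,-20): print(dx,dz,np.round(proj(w,G+np.array([dx,0,dz])),1))
c=[int(v) for v in g[60:345,320]]; print([(i+60,c[i],c[i+1]) for i in range(len(c)-1) if abs(c[i]-c[i+1])>25])
E
```

```text
t 42.6 tcp [575.1  20.9 144. ] F [ 0.5 -0.5 -2.8] w 0.722 j [ 0.2   1.39 -0.86  0.98  0.43  2.01  1.  ]
tilt out -59.0 turn [-0.002 -0.     0.008] target tcp [574.4  20.   65.4] shift in target axes [ 40.6 -67.4  -0.9]
G [532.2  20.9 118.6]
38 20 [319.8 317.1]
38 0 [319.8 333.6]
38 -20 [319.8 346.5]
-74 20 [319.5 135.5]
-74 0 [319.5 159.3]
-74 -20 [319.5 179.8]
[(75, 78, 51), (80, 51, 86), (81, 86, 119), (136, 137, 210), (140, 233, 178), (141, 178, 151), (144, 150, 180), (145, 180, 232), (176, 236, 207), (177, 207, 159), (181, 147, 180), (182, 180, 231), (205, 221, 163), (209, 147, 181), (210, 181, 231), (238, 221, 163), (242, 148, 179), (243, 179, 230), (283, 233, 170), (284, 170, 99), (313, 71, 136), (314, 136, 227), (316, 231, 176), (317, 176, 150), (332, 149, 192), (334, 196, 157)]
```

Call:
play_rows(
  plan=[
    [-0.001, 0, 0.004, 2, -3.4, 0, 1],
    [-0.001, 0, 0.004, 4, -6.8, 0, 1],
    [0, 0, 0, 5, -8.5, 0, 1],
    [0, 0, 0, 6, -10.2, 0, 1],
    [0, 0, 0, 6, -10.2, 0, 1],
    [0, 0, 0, 6, -10.2, 0, 1],
    [0, 0, 0, 5, -8.5, 0, 1],
    [0, 0, 0, 4, -6.8, 0, 1],
    [0, 0, 0, 3, -5.1, 0, 1],
    [0, 0, 0, 2, -3.4, 0, 1],
    [0, 0, 0, 1, -1.7, 0, 1],
    [0, 0, 0, 0, 0, 0, 1],
    [0, 0, 0, 0, 0, 0, 1],
    [0, 0, 0, 0, 0, 0, 1],
  ],
)

```text
clock: 43.82
tcp_pos: [575.1, 20.8, 57.6]
tool_rot: [0.185, -0.186, 0.682, 0.682]
contact_force: [-0.1, 0.5, -2.7]
width: 0.72
```

```bash
python3 tgt.py 531.3 20 23 -59.5 50
```

```text
t 43.82 tcp [575.1  20.8  57.6] F [-0.1  0.5 -2.7] w 0.72 j [ 0.18  1.51 -0.83  0.92  0.5   1.96  1.05]
tilt out -59.6 turn [ 0.    -0.001 -0.001] target tcp [574.4  20.   48.4] shift in target axes [ 5.3 -7.6 -0.8]
```

Call:
play_rows(
  plan=[
    [0, 0, 0, 1, -1.7, 0, 1],
    [0, 0, 0, 1.3, -2.2, 0, 1],
    [0, 0, 0, 1, -1.7, 0, 1],
    [0, 0, 0, 0.5, -0.9, 0, 1],
    [0, 0, 0, 0.4, -0.7, 0, 1],
    [0, 0, 0, 0.25, -0.4, 0, 1],
    [0, 0, 0, 0, 0, 0, 1],
    [0, 0, 0, 0, 0, 0, 1],
  ],
)

```text
clock: 44.48
tcp_pos: [574.8, 20.8, 48.2]
tool_rot: [0.185, -0.186, 0.682, 0.682]
contact_force: [0.0, -0.5, -2.9]
width: 0.719
```

```bash
python3 tgt.py 531.3 20 23 -59.5 50
```

```text
t 44.48 tcp [574.8  20.8  48.2] F [ 0.  -0.5 -2.9] w 0.719 j [ 0.18  1.52 -0.83  0.91  0.5   1.96  1.05]
tilt out -59.6 turn [ 0.    -0.001 -0.002] target tcp [574.4  20.   48.4] shift in target axes [ 0.3  0.4 -0.8]
```

Call:
play_rows(
  plan=[
    [0, 0, 0, 0.3, -0.5, 0, 1],
    [0, 0, 0, 0.2, -0.35, 0, 1],
    [0, 0, 0, 0, 0, 0, 1],
    [0, 0, 0, 0, 0, 0, 1],
  ],
)

```text
clock: 44.82
tcp_pos: [574.8, 20.8, 47.3]
tool_rot: [0.185, -0.186, 0.682, 0.682]
contact_force: [-0.2, 0.1, -3.7]
width: 0.72
```

```bash
python3 tgt.py 531.3 20 23 -59.5 50
```

```text
t 44.82 tcp [574.8  20.8  47.3] F [-0.2  0.1 -3.7] w 0.72 j [ 0.18  1.52 -0.83  0.91  0.5   1.96  1.05]
tilt out -59.6 turn [ 0.    -0.001 -0.002] target tcp [574.4  20.   48.4] shift in target axes [-0.2  1.2 -0.8]
```

Call:
play_rows(
  plan=[
    [0, 0, 0, 0.3, -0.5, 0, 1],
    [0, 0, 0, 0.2, -0.35, 0, 1],
    [0, 0, 0, 0, 0, 0, 1],
    [0, 0, 0, 0, 0, 0, 1],
  ],
)

```text
clock: 45.15
tcp_pos: [574.9, 20.8, 47.0]
tool_rot: [0.185, -0.185, 0.682, 0.683]
contact_force: [1.0, -0.8, 2.5]
width: 0.719
```

```bash
python3 tgt.py 531.3 20 23 -59.5 50
```

```text
t 45.15 tcp [574.9  20.8  47. ] F [ 1.  -0.8  2.5] w 0.719 j [ 0.18  1.52 -0.83  0.91  0.5   1.96  1.05]
tilt out -59.7 turn [ 0.001 -0.001 -0.003] target tcp [574.4  20.   48.4] shift in target axes [-0.3  1.4 -0.8]
```

Call:
play_rows(
  plan=[
    [0, 0, 0, 0, 0, 0, 0.6],
    [0, 0, 0, 0, 0, 0, 0.2],
    [0, 0, 0, 0, 0, 0, -0.4],
    [0, 0, 0, 0, 0, 0, -1],
    [0, 0, 0, 0, 0, 0, -1],
    [0, 0, 0, 0, 0, 0, -1],
    [0, 0, 0, -5, 0, 0, -1],
    [0, 0, 0, -10, 0, 0, -1],
    [0, 0, 0, -15, 0, 0, -1],
    [0, 0, 0, -15, 3, 0, -1],
    [0, 0, 0, -15, 8, 0, -1],
    [0, 0, 0, -12, 12, 0, -1],
    [0, 0, -0.04, -10, 12, 0, -1],
    [0, 0, -0.07, -8, 12, 0, -1],
    [0, 0, -0.09, -5, 12, 0, -1],
    [0, 0, -0.09, -3, 12, 0, -1],
    [0, 0, -0.09, 0, 12, 0, -1],
    [0, 0, -0.09, 0, 12, 0, -1],
    [0, 0, -0.09, 0, 10, 0, -1],
    [0, 0, -0.09, 0, 10, 0, -1],
  ],
)

```text
clock: 46.82
tcp_pos: [583.9, 21.0, 182.6]
tool_rot: [0.395, -0.396, 0.586, 0.587]
contact_force: [1.0, -0.0, 0.4]
width: 1.0
```

```bash
python3 tgt.py 513.7 20.8 43 0 70 40;python3 - <<'E'
from h import *
w=cam('wrist'); s,p,M=st(); g=w['frame'].min(axis=2)
b=(g>120).astype(np.uint8); n,l,S,C=cv2.connectedComponentsWithStats(b); print(S[1:][S[1:,4]>1500], w['R'][2].round(2))
for x in(457.7,569.7):
  for z in(43,3): print((x,z),np.round(proj(w,(x,20.8,z)),1))
c=[int(v) for v in g[20:300,320]]; print([(i+20,c[i],c[i+1]) for i in range(len(c)-1) if abs(c[i]-c[i+1])>40])
E
```

```text
t 46.82 tcp [583.9  21.  182.6] F [ 1.  -0.   0.4] w 1.0 j [ 0.16  0.98 -0.52  1.47  0.37  1.19  1.13]
tilt out -22.0 turn [ 0.001  0.    -0.384] target tcp [513.7  20.8 153. ] shift in target axes [29.6 70.2 -0.2]
[[    0     0   640   264 39699]
 [  283   118    73   131  9394]
 [  129   292   382    23  8090]] [-0.09  0.   -1.  ]
(457.7, 43) [319.4 117.2]
(457.7, 3) [319.4 131.2]
(569.7, 43) [319.3 247.1]
(569.7, 3) [319.3 243.1]
[(117, 60, 139), (118, 139, 248), (247, 250, 138), (248, 138, 58)]
```

Call:
play_rows(
  plan=[
    [0, 0, -0.06, 0, 0, 0, -1],
    [0, 0, -0.06, 0, 0, 0, -1],
    [0, 0, -0.06, 0, 3, 0, -1],
    [0, 0, -0.06, 0, 5, 0, -1],
    [0, 0, -0.06, 1, 8, 0, -1],
    [0, 0, -0.05, 3, 10, 0, -1],
    [0, 0, -0.034, 4, 10, 0, -1],
    [0, 0, 0, 5, 10, 0, -1],
    [0, 0, 0, 5, 9, 0, -1],
    [0, 0, 0, 5, 7, 0, -1],
    [0, 0, 0, 4, 5, 0, -1],
    [0, 0, 0, 2, 3, 0, -1],
    [0, 0, 0, 0, 0, 0, -1],
    [0, 0, 0, 0, 0, 0, -1],
    [0, 0, 0, 0, 0, 0, -1],
  ],
)

```text
clock: 48.12
tcp_pos: [514.1, 20.8, 157.2]
tool_rot: [0.498, -0.499, 0.501, 0.502]
contact_force: [0.8, -0.1, -0.1]
width: 0.996
```

```bash
python3 tgt.py 513.5 20.8 25.5 0 64;python3 - <<'E'
from h import *
w=cam('wrist'); s,p,M=st(); g=w['frame'].min(axis=2)
for x in(457.5,569.5):
  for z in(43,23): print((x,z),np.round(proj(w,(x,20.8,z)),1))
for y in(-8.2,49.8): print(y,np.round(proj(w,(480,y,43)),1))
c=[int(v) for v in g[20:290,320]]; print([(i+20,c[i],c[i+1]) for i in range(len(c)-1) if abs(c[i]-c[i+1])>25])
r=int(proj(w,(480,20,43))[1]); c=[int(v) for v in g[r,240:400]]; print(r,[(i+240,c[i],c[i+1]) for i in range(len(c)-1) if abs(c[i]-c[i+1])>25])
E
```

```text
t 48.12 tcp [514.1  20.8 157.2] F [ 0.8 -0.1 -0.1] w 0.996 j [ 0.09  0.81 -0.37  2.    0.63  0.45  0.82]
tilt out -0.3 turn [ 0.001 -0.    -0.006] target tcp [513.5  20.8  89.5] shift in target axes [67.7  0.6 -0. ]
(457.5, 43) [319.8 134.4]
(457.5, 23) [319.8 132.1]
(569.5, 43) [319.7 279.7]
(569.5, 23) [319.7 266.2]
-8.2 [278.1 167.3]
49.8 [361.5 167.3]
[(130, 55, 109), (134, 132, 239), (182, 247, 183), (183, 183, 229), (207, 248, 217), (208, 217, 151), (209, 151, 205), (210, 205, 246), (233, 233, 155), (235, 154, 244), (271, 247, 192), (272, 192, 132), (274, 145, 242), (278, 246, 145), (279, 145, 58)]
167 [(274, 37, 69), (275, 69, 164), (276, 164, 246), (361, 241, 159), (362, 159, 60)]
```

Call:
play_rows(
  plan=[
    [0, 0, -0.006, 4, 0.6, 0, -1],
    [0, 0, 0, 9, 0, 0, -1],
    [0, 0, 0, 12, 0, 0, -1],
    [0, 0, 0, 12, 0, 0, -1],
    [0, 0, 0, 12, 0, 0, -1],
    [0, 0, 0, 9, 0, 0, -1],
    [0, 0, 0, 5, 0, 0, -1],
    [0, 0, 0, 3, 0, 0, -1],
    [0, 0, 0, 1.7, 0, 0, -1],
    [0, 0, 0, 0, 0, 0, -1],
    [0, 0, 0, 0, 0, 0, -1],
    [0, 0, 0, 0, 0, 0, -1],
  ],
  squeeze=20,
)

```text
clock: 49.17
tcp_pos: [512.9, 20.7, 89.8]
tool_rot: [-0.5, 0.5, -0.5, -0.5]
contact_force: [-0.3, 0.7, 0.1]
width: 0.997
```

```bash
python3 tgt.py 513.5 20.8 25.5 0 64
```

```text
t 49.17 tcp [512.9  20.7  89.8] F [-0.3  0.7  0.1] w 0.997 j [ 0.01  0.92 -0.23  2.03  0.73  0.27  0.73]
tilt out 0.0 turn [ 0.001 -0.     0.   ] target tcp [513.5  20.8  89.5] shift in target axes [ 0.3 -0.6  0.1]
```

Call:
play_rows(
  plan=[
    [0, 0, 0, 0, 0, 0, 1],
    [0, 0, 0, 0, 0, 0, 1],
    [0, 0, 0, 0, 0, 0, 1],
    [0, 0, 0, 0, 0, 0, 1],
    [0, 0, 0, 0, 0, 0, 1],
    [0, 0, 0, 0, 0, 0, 1],
    [0, 0, 0, 0, 0, 0, 1],
    [0, 0, 0, -1, 0, 0, 1],
    [0, 0, 0, -2, 0, 0, 1],
    [0, 0, 0, -3, 0, 0, 1],
    [0, 0, 0, -4, 0, 0, 1],
    [0, 0, 0, -6, 0, 0, 1],
    [0, 0, 0, -8, 0, 0, 1],
    [0, 0, 0, -8, 0, 0, 1],
    [0, 0, 0, -5, 0, 0, 1],
    [0, 0, 0, -3, 0, 0, 1],
    [0, 0, 0, 0, 0, 0, 1],
    [0, 0, 0, 0, 0, 0, 1],
  ],
)

```text
clock: 50.67
tcp_pos: [512.7, 20.6, 129.6]
tool_rot: [0.5, -0.5, 0.5, 0.5]
contact_force: [0.2, 1.2, -0.6]
width: 0.719
```

```bash
python3 tgt.py 513.5 140 4.6 0 64;python3 - <<'E'
from h import *
t=cam('top'); w=cam('wrist'); s,p,M=st(); g=w['frame'].min(axis=2)
print('pred near edge held z83:',np.round(proj(w,(457.5,20.8,83)),1),'lower rim near z23',np.round(proj(w,(457.5,20.8,23)),1))
c=[int(v) for v in g[20:290,320]]; print([(i+20,c[i],c[i+1]) for i in range(len(c)-1) if abs(c[i]-c[i+1])>25])
E
```

```text
t 50.67 tcp [512.7  20.6 129.6] F [ 0.2  1.2 -0.6] w 0.719 j [ 0.06  0.85 -0.31  2.02  0.68  0.37  0.77]
tilt out -0.0 turn [ 0.001 -0.    -0.   ] target tcp [513.5 140.   68.6] shift in target axes [ 61.   -0.8 119.4]
pred near edge held z83: [320.5 150.7] lower rim near z23 [320.1 137.1]
[(134, 45, 97), (137, 120, 221), (141, 230, 113), (142, 113, 59), (144, 64, 90), (150, 128, 222), (158, 233, 204), (159, 204, 232), (218, 230, 148), (219, 148, 104), (220, 104, 132), (221, 132, 225), (253, 232, 166), (254, 166, 115), (257, 125, 204), (258, 204, 232), (283, 230, 160), (284, 160, 74), (285, 74, 40)]
```

Call:
play_rows(
  plan=[
    [0, 0, 0, 0, 0, 4, 1],
    [0, 0, 0, 0, 0, 8, 1],
    [0, 0, 0, 0, 0, 12, 1],
    [0, 0, 0, 0, 0, 16, 1],
    [0, 0, 0, 0, 0, 18, 1],
    [0, 0, 0, 0, 0, 18, 1],
    [0, 0, 0, 0, 0, 16, 1],
    [0, 0, 0, 0, 0, 12, 1],
    [0, 0, 0, 2, 0, 8, 1],
    [0, 0, 0, 5, 0, 5, 1],
    [0, 0, 0, 8, 0, 3, 1],
    [0, 0, 0, 9, 0, 0, 1],
    [0, 0, 0, 9, 0, 0, 1],
    [0, 0, 0, 8, 0, 0, 1],
    [0, 0, 0, 6, 0, 0, 1],
    [0, 0, 0, 4, 0, 0, 1],
    [0, 0, 0, 3, 0, 0, 1],
    [0, 0, 0, 2, 0, 0, 1],
    [0, 0, 0, 0, 0, 0, 1],
    [0, 0, 0, 0, 0, 0, 1],
  ],
)

```text
clock: 52.43
tcp_pos: [512.7, 140.7, 73.5]
tool_rot: [0.5, -0.5, 0.5, 0.5]
contact_force: [-0.5, 0.3, -0.3]
width: 0.722
```

```bash
python3 tgt.py 513.5 140 5.8 0 64
```

```text
t 52.43 tcp [512.7 140.7  73.5] F [-0.5  0.3 -0.3] w 0.722 j [-0.23  0.96 -0.21  1.98  0.67  0.28  0.57]
tilt out -0.0 turn [ 0.001 -0.    -0.   ] target tcp [513.5 140.   69.8] shift in target axes [ 3.7 -0.8 -0.7]
```

Call:
play_rows(
  plan=[
    [0, 0, 0, 1.2, 0, 0, 1],
    [0, 0, 0, 1, 0, 0, 1],
    [0, 0, 0, 0.8, 0, 0, 1],
    [0, 0, 0, 0.5, 0, 0, 1],
    [0, 0, 0, 0.3, 0, 0, 1],
    [0, 0, 0, 0, 0, 0, 1],
    [0, 0, 0, 0, 0, 0, 1],
  ],
)

```text
clock: 53.02
tcp_pos: [512.5, 140.7, 69.6]
tool_rot: [0.5, -0.5, 0.5, 0.5]
contact_force: [0.2, -0.1, -1.0]
width: 0.718
```

```bash
python3 tgt.py 513.5 140 5.8 0 64
```

```text
t 53.02 tcp [512.5 140.7  69.6] F [ 0.2 -0.1 -1. ] w 0.718 j [-0.23  0.96 -0.2   1.98  0.67  0.27  0.57]
tilt out -0.0 turn [ 0.001 -0.    -0.001] target tcp [513.5 140.   69.8] shift in target axes [-0.2 -1.  -0.7]
```

Call:
play_rows(
  plan=[
    [0, 0, 0, 0.4, 0, 0, 1],
    [0, 0, 0, 0.4, 0, 0, 1],
    [0, 0, 0, 0, 0, 0, 1],
    [0, 0, 0, 0, 0, 0, 0.6],
    [0, 0, 0, 0, 0, 0, 0.2],
    [0, 0, 0, 0, 0, 0, -0.4],
    [0, 0, 0, 0, 0, 0, -1],
    [0, 0, 0, 0, 0, 0, -1],
    [0, 0, 0, 0, 0, 0, -1],
    [0, 0, 0, -4, 0, 0, -1],
    [0, 0, 0, -10, 0, 0, -1],
    [0, 0, 0, -20, 0, 0, -1],
    [0, 0, 0, -25, -5, -5, -1],
    [0, 0, 0, -25, -10, -8, -1],
    [0, 0, 0, -20, -10, -8, -1],
    [0, 0, 0, -10, -8, -5, -1],
    [0, 0, 0, -5, -3, -3, -1],
    [0, 0, 0, 0, 0, 0, -1],
    [0, 0, 0, 0, 0, 0, -1],
    [0, 0, 0, 0, 0, 0, -1],
  ],
)

```text
clock: 54.68
tcp_pos: [547.5, 112.1, 187.0]
tool_rot: [0.499, -0.5, 0.5, 0.501]
contact_force: [-1.0, 0.3, -0.3]
width: 1.003
```

```bash
python3 tgt.py 513.5 140 5.8 0 64; python3 - <<'E'
from h import *
w=cam('wrist'); s,p,M=st(); cv2.imwrite('pics/end.png',w['frame']); g=w['frame'].min(axis=2)
b=(g>130).astype(np.uint8); b[270:]=0
n,l,S,C=cv2.connectedComponentsWithStats(b)
for k in range(1,n):
    if 2000<S[k,4]:
        c=cv2.findContours((l==k).astype(np.uint8),cv2.RETR_EXTERNAL,cv2.CHAIN_APPROX_NONE)[0][0]
        print('comp',S[k].tolist(),np.round([onz(w,*q,23)[:2] for q in cv2.boxPoints(cv2.minAreaRect(c))],1).tolist())
for nm,cx,cy in(('filled',513.2,20.8),('orig',512.5,140.7)):
    print(nm,[np.round(proj(w,(cx+a,cy+b,23)),0).tolist() for a in(-56,56) for b in(-32,32)])
print('pockets dark?',[int(np.median(g[int(v)-3:int(v)+4,int(u)-3:int(u)+4])) for u,v in (proj(w,(513.2+d,20.8,31)) for d in(-36,0,36))])
print('dividers',[ [int(g[int(v),int(u)]) for u,v in [proj(w,(513.2+d,20.8+24,23))]] for d in(-18,18)])
E
```

```text
t 54.68 tcp [547.5 112.1 187. ] F [-1.   0.3 -0.3] w 1.003 j [-0.04  0.8  -0.43  1.86  0.54  0.61  0.77]
tilt out -0.2 turn [ 0.002 -0.    -0.003] target tcp [513.5 140.   69.8] shift in target axes [117.2  34.   27.9]
comp [496, 0, 144, 248, 30320] [[396.8, 243.3], [396.7, 349.8], [600.3, 415.2], [600.5, 279.5]]
comp [168, 87, 88, 130, 3988] [[458.3, -10.9], [454.1, 53.3], [569.0, 53.7], [574.5, -19.8]]
comp [315, 87, 76, 130, 9196] [[569.2, 107.8], [457.9, 108.1], [457.9, 168.6], [569.1, 176.6]]
filled [[167.0, 86.0], [246.0, 86.0], [185.0, 216.0], [255.0, 216.0]]
orig [[316.0, 85.0], [395.0, 85.0], [316.0, 215.0], [386.0, 215.0]]
pockets dark? [64, 66, 62]
dividers [[237], [252]]
```

```bash
python3 - <<'E'
from h import *
w=cam('wrist'); g=w['frame'].min(axis=2)
b=(g<90).astype(np.uint8); k=np.zeros_like(b); k[80:222,160:262]=1; b&=k
n,l,S,C=cv2.connectedComponentsWithStats(b,connectivity=4)
for i in range(1,n):
    if S[i,4]>250:
        c=cv2.findContours((l==i).astype(np.uint8),cv2.RETR_EXTERNAL,cv2.CHAIN_APPROX_NONE)[0][0]; q=cv2.boxPoints(cv2.minAreaRect(c))
        P=np.array([onz(w,*x,31) for x in q]); print(S[i].tolist(),P.mean(0)[:2].round(1),sorted([np.linalg.norm(P[1]-P[0]).round(1),np.linalg.norm(P[2]-P[1]).round(1)]))
# predicted flange corners
for d in(-36,0,36): print([np.round(proj(w,(513.2+d+a,20.8+e,31)),0).tolist() for a in(-14.5,14.5) for e in(-22.5,22.5)])
E
```

```text
[160, 80, 102, 142, 4552] [512.2  21. ] [np.float64(78.3), np.float64(117.7)]
[177, 90, 61, 37, 1766] [474.5  22.4] [np.float64(26.9), np.float64(46.7)]
[183, 136, 58, 34, 1589] [510.   22.1] [np.float64(27.6), np.float64(46.6)]
[189, 178, 56, 32, 1478] [545.6  22.7] [np.float64(28.3), np.float64(46.9)]
[[175.0, 93.0], [232.0, 93.0], [180.0, 130.0], [235.0, 130.0]]
[[181.0, 139.0], [236.0, 139.0], [186.0, 174.0], [239.0, 174.0]]
[[187.0, 182.0], [239.0, 182.0], [191.0, 213.0], [242.0, 213.0]]
```

```bash
python3 -c "
from plant import ctrl
print(ctrl.hand_in()); print(ctrl.observe()['clock'])"
```

```text
the job is handed in; nothing more can be done
None
the job is handed in; nothing more can be done
```

The job is handed in at about 54.7 s of the 72 s allowed; handing in reports no verdict.

I put the white empty tray on the loaded one as a cap. I turned the closed pair over in two 90° steps, standing it on a short end between them to change the grip, and set it flat on the mat. Then I lifted the original tray off and set it down rim down beside the filled one.

**Last checks (wrist camera):**
- The filled tray is at about (513, 21) mm and the original at about (513, 141) mm. Their centres are about 120 mm apart, and both outlines match flat poses on the mat.
- Three dark flange-sized faces, about 28 × 47 mm, lie one per pocket at the expected 31 mm height. The boxes are therefore seated with their mounting backs up.
- The gripper was open and clear of everything. No bystander contact showed in the forces, but I did not re-measure the multimeter, mouse and tape roll.

**What did not go cleanly:**
- **Picture limit:** I used all 12 picture views, so everything after the second turn was checked by numbers only.
- **Wrist near its limit:** The free move before the second grip ran into a wrist-joint limit. I backed off and re-planned it, which cost about 5 s.
- **Touch-down heights:** The standing and final set-downs came in 1–1.5 mm lower than worked out, so I lowered by feel of force.
- **Releasing the original tray:** I felt no clear contact before letting go, so it may have dropped by less than 1 mm.

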